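# Release test of a repaired die grinder

### The job

The repaired die grinder in the cradle on the grey mat is due for its release test. First make it safe to run, in whatever order suits you: clear every left-over part off the mat into the black parts bin, take the switch hood off its keyhole studs and set it down flat on its skirts inside the low grey tray, and press the hold-down arm down until it latches over the grinder. Then flip the lock-off tab in the paddle fully forward (towards the nose), squeeze the paddle fully against the body and keep it in for about two seconds, let it go, and flip the lock-off fully back; leave the grinder seated and latched and the tools and jars on the bench where they are.

Things in the scene. Friction and masses are not known exactly. Their poses are not given: they have to be found in the camera images.
- mat: plain grey bench mat 280 (its x) x 360 (its y) x 3 mm, fixed, with the cradle on its far half and the left-over parts on its near half; origin at the centre of its underside
- cradle: fixed metal test cradle on the mat, base 124 (x) x 280 (y) x 10 mm; origin on its underside, below the grinder's axis; y runs along the grinder towards the nose, -x faces the robot. Two saddles, 14 mm thick in y, 84 mm wide, 89 mm high, at y = -70 and +70 mm. The hold-down arm is hinged at x = +44, y = -118, z = 89 mm; beside it, at x = -34, y = -141, a post 99 mm high holds its latch plunger
- stud_rear (a point): foot of the keyhole stud on top of the rear saddle: neck 5 mm thick, then, from 5.5 mm up, a round head of 13 mm diameter and 3 mm height
- stud_front (a point): foot of the like stud on the front saddle; both stand at x = +31 mm in the cradle, 89 mm up
- grinder: cordless die grinder, 0.9 kg, lying loose in the saddles; origin on its axis, 65 mm over the cradle's origin, axes as the cradle's. Grip body 38 x 38 mm in section from y = -135 to +61 mm, neck and collet ahead of it to y = +146, battery behind it to y = -167 mm. The paddle is on its -x side (facing the robot), between the saddles; the opposite side (x = +19 mm) is plain
- paddle_squeeze (a point): point on the paddle's outer face, at the height of the grinder's axis: where to squeeze (grinder y = -39 mm). The paddle is a bar 106 mm long, 22 mm high, 5 mm thick, hinged at its front end (grinder x = -25, y = +50 mm). This point stands 42 mm from the grinder's axis when free, 30 mm when pressed home: body and paddle together measure 61 mm free, 49 mm pressed
- paddle (a joint): angle of the paddle: 0 free, 0.13 rad pressed home against the body; a spring pushes it out (5 N at the squeeze point at first, 8 N at the end). It is blocked near 0 while the lock-off is not forward
- lock_off_tip (a point): outer end of the lock-off tab, 24 mm from its upright pivot, which sits in the paddle (grinder x = -35, y = -5 mm with the paddle free). The tab is 6 mm thick and reaches from 8 mm below to 16 mm above the grinder's axis; it sticks out of the paddle's face towards the robot and, locked, slants 45 degrees to the rear
- lock_off (a joint): angle of the lock-off: 0 = locked (tab slants to the rear), 1.45 rad = fully forward (tab slants towards the nose) and the paddle free to be pressed; it swings about an upright axis, is pushed with 1 to 2 N, and stays where it is left
- hold_arm_pad (a point): centre of the top of the thumb pad (36 x 24 mm) at the free end of the hold-down arm, 108 mm from the arm's hinge; it comes down by about 60 mm
- hold_arm (a joint): angle of the hold-down arm: 0 = standing open, 0.55 rad = down level over the grinder, where the spring plunger snaps over and holds it; short of that it springs up again. Pressing it down at the pad takes about 4 N, rising to about 10 N just before it latches at the end of its travel
- hood: sheet-steel switch hood, 0.3 kg: top plate 124 (x) x 186 (y, -102 to +84 mm) x 3 mm, a skirt on each long side down to 44 mm below it. Origin under the plate, below the handle. It starts on the saddles, its origin 89 mm over the cradle's, the studs in the narrow ends of its keyholes. Moved 16 mm along the cradle's +y (to the nose) the heads stand in the wide ends (20 mm) and it lifts off
- hood_grip (a point): grip point in the bar handle on the hood, 27 mm over its origin; the bar is 12 mm thick (x), 90 mm long (y) and its top lies 37 mm over the hood's origin
- tray: low open tray of grey plastic, 190 (x) x 246 (y) mm outside, walls 4 mm thick and 22 mm high, floor 4 mm; fixed on the bench beside the mat, its long side (y) pointing away from the robot; origin at the centre of its underside. The hood, set in it on its skirts with its long side along the tray's y, has its origin 48 mm over the tray's
- bin: open parts bin of black plastic, 170 x 170 x 60 mm outside, walls and floor 4 mm; fixed on the bench at the other side of the mat; origin at the centre of its underside
- heat_sink: left-over part (may be absent): finned aluminium heat sink, 25 (x) x 40 (y) x 22 mm high, origin at the centre of its underside
- transformer: left-over part (may be absent): small transformer, core 34 (x) x 42 (y) x 36 mm high with a coil that sticks out to 26 mm on both x sides; origin at the centre of its underside; grip it across y, or across the coil
- blue_trimmer: left-over part (may be absent): blue trimmer block, body from x = -7 to +12 mm and y = -17 to +17 mm, 12 mm high; origin on its underside; grip it across x or y
- black_case: left-over part (may be absent): black potting box, 52 (x) x 80 (y) x 36 mm high, origin at the centre of its underside; grip it across x
- solder_reel: bystander: blue spool of solder, 52 mm across, 38 mm high, behind the mat
- flux_jar: bystander: small jar with a green lid, 42 mm across, 37 mm high, behind the mat
- side_cutters: bystander: red side cutters, 119 mm long, 13 mm high, lying behind the mat
- paste_jar: bystander: small jar with a yellow lid, 34 mm across, 43 mm high, behind the mat
Not all that is in view belongs to the job. Of the things that look like the heat_sink, take the one that is farthest to the robot's left at the start.

How it is judged:
On the way, in this order (a step that is already met when the one before it is completed fails the run):
1. every left-over part is in the bin, the hood stands in the tray and the hold-down arm is latched (x of heat_sink in the frame of bin between -0.083 and 0.083 m and y of heat_sink in the frame of bin between -0.083 and 0.083 m and z of each of heat_sink, transformer, blue_trimmer, black_case in the frame of bin below 0.055 m and x of transformer in the frame of bin between -0.083 and 0.083 m and y of transformer in the frame of bin between -0.083 and 0.083 m and x of blue_trimmer in the frame of bin between -0.083 and 0.083 m and y of blue_trimmer in the frame of bin between -0.083 and 0.083 m and x of black_case in the frame of bin between -0.083 and 0.083 m and y of black_case in the frame of bin between -0.083 and 0.083 m and horizontal distance between hood and tray below 0.04 m and angle between hood's own z axis and vertical below 0.08 rad and z of hood in the frame of tray below 0.054 m and angle between the y axis of hood and the y axis of tray, either way round below 0.35 rad and value of joint hold_arm above 0.5 rad and z of grinder in the frame of cradle below 0.069 m), for 0.2 s.
2. the lock-off is flipped fully forward (value of joint lock_off above 1.15 rad), for 0.1 s.
3. the paddle is squeezed home and kept in for about two seconds (value of joint paddle above 0.105 rad and value of joint hold_arm above 0.5 rad), for 1.5 s.
At the end, for the whole second after the job is handed in: all present left-over parts lie inside the bin; the hood stands flat on its skirts in the tray (centre within 40 mm); the hold-down arm is latched (above 0.50 rad) with the grinder seated (within 8 mm); the paddle is free (below 0.03 rad) and the lock-off back (below 0.3 rad); all at rest (all of step 1 and horizontal distance between grinder and cradle below 0.008 m and value of joint paddle below 0.03 rad and value of joint lock_off below 0.3 rad and linear speed of hood below 0.02 m/s and linear speed of each of heat_sink, transformer, blue_trimmer, black_case below 0.03 m/s); the robot touches nothing.
It fails at once if the paddle is pressed in while the hold-down arm is not latched (value of joint paddle above 0.08 rad and value of joint hold_arm below 0.45 rad).
It fails at once if a bystander on the bench is pushed more than 3 cm away (distance of any of solder_reel, flux_jar, side_cutters, paste_jar from where it was at the start of the episode above 0.03 m).
Of heat_sink, transformer, blue_trimmer, black_case only 2 to 4 are there at a start; the rules pass over those that are not, and their reading is None.
At some moment in a run one of heat_sink, transformer, blue_trimmer, black_case may be knocked a few centimetres aside while the robot is not near it.
Once in a run the grip may slacken for a moment while it holds something.
It also fails if it takes over 210 s, if anything falls off the work surface, if the arm or the gripper's body presses on something with over 40 N, if the wrist force passes 120 N, or if a joint passes its speed limit or range.

### The arm

A 6-joint arm with a two-finger parallel gripper is mounted at the origin on a cart in front of the work surface, level with it; the furniture and walls round the work are solid. World frame = base frame: x ahead of the robot, y to its left, z up, the work surface at z = 0. Lengths are in m, angles in rad, forces in N, time in s.
With the tool pointing down it reaches from about 0.325 to 0.775 m from the base axis. Payload 5.5 kg.
Tool frame: the origin (TCP) lies midway between the tips of the shut fingers; the grasp point (between the pads) lies 19 mm behind it; z points along the fingers, y is the line along which they close (so a half turn about z gives the same grasp; the last joint's range is limited). The gripper opens to 85 mm and grips with 20 to 120 N. Pads are 22 mm wide; open, the fingers measure 114 mm over their backs; the gripper's body (76 mm by 85 mm) begins 54 mm behind the grasp point. The pads swing forward as they close: fully open they stand 13 mm farther back than shut.
Start: joints at [-1.288, 0.091, 1.231, -0, 1.82, -0.057], TCP at [0.2, -0.566, 0.199] pointing down, gripper open.
Joint ranges: [-2.87, 2.87], [-0.86, 2.18], [0.17, 2.46], [-1.51, 4.65], [0.06, 2.69], [-2.65, 2.65]. Speed limits (rad/s): [2.57, 2.57, 3.01, 3.14, 3.14, 3.14].

### API

Orientations are given as a rotation vector (axis times angle).
In Python, from bench import * gives the robot as it stands. The module is installed in compiled form; this text tells all that it offers.
- The arm moves only by the shell command python3 -m jog 'ROWS' [FORCE]. ROWS is JSON, a list that holds one entry, the list of rows, each a list of 5 numbers: the opening, from 0 (shut) to 1 (fully open), then the shift along the world's x, y, z in mm, then the turn about the world's z in rad. In form: [[[jaw, x, y, z, roll], ...]]. A call has 1 to 5 rows; each row is the pose to reach, as a shift and turn from the pose commanded when the call began; what a row does not reach only later rows make up. A row lasts 1/12 s, in which the tool goes at most 41.7 mm and 7.16 degrees, less where a joint would pass 70% of its speed; a pose out of reach is approached as far as the arm can. A call with a gripper value outside its range is refused whole. The fingers move at their own pace and stop on an object; FORCE is the grip in N (left out, the last holds). Time passes only in rows, so rows that repeat a pose let the fingers close. It gives the time, the measured TCP pose, the force, the opening and the grip force at its end, in the units of the state.
- sense(): the state, without advancing time (a new reading comes with each control period).
- read_camera(name): name is "scene" or "top" or "wrist"; returns a dict with "img" (480x640x3 uint8, red, green, blue), "vertical_fov" (degrees; the focal length in pixels is half the picture's height over the tangent of half this angle, whatever the lens; pixels are square), "cx", "cy" (the principal point, pixels), "dist" ([k1, k2, p1, p2, k3] as OpenCV has them; the pictures are not rectified), "pose" (4x4, takes a point from camera to world coordinates). Camera axes: x right, y down, z forward; pixel columns grow to the right and rows downward; lengths in m; the calibration is good to about 2 mm. A picture is of the moment at which its call begins. There is no depth.
- hand_in(): hands the job in; it is judged then, once.
The state is a dict: "time": time; "joint_pos": joint angles; "dq": joint speeds; "joint_torque": joint torques, N m; "eef_pos": TCP position; "orientation": TCP orientation; "wrist_force": force on the tool from outside, world axes, zero at the start; "moment": the same for the moment, N m; "gripper_width": finger opening in m; "finger_force": force on a finger pad.
Only numpy, scipy, OpenCV 4.12 (cv2) and the standard library are available. Lean on these libraries where they do the work, as an engineer would, in place of code of your own. Each camera call takes 0.05 s, during which the arm holds its last target. There are 200 camera calls.

## Working session

There is one attempt and no reset: what is moved stays moved. The work goes in short steps, Python scripts to look and compute and a shell command to move; the robot and the scene stay as the last step left them, time stands still between calls to the robot, and variables do not carry over. Pictures are saved under pics/ and viewed, at most 14 in all, crops included, and the job is handed in when it is done.

```bash
mkdir -p pics; cat > h.py <<'E'
from bench import *
import numpy as np, cv2
def cam(n):
    c=read_camera(n); f=240/np.tan(np.radians(c["vertical_fov"])/2)
    c["K"]=np.array([[f,0,c["cx"]],[0,f,c["cy"]],[0,0,1]]); c["D"]=np.array(c["dist"],float); c["pose"]=np.array(c["pose"]); return c
def ray(c,p):
    u=cv2.undistortPoints(np.array([[p]],float),c["K"],c["D"])[0,0]
    return c["pose"][:3,3],c["pose"][:3,:3]@np.array([u[0],u[1],1])
def onz(c,p,z):
    o,d=ray(c,p); return o+d*(z-o[2])/d[2]
def tri(c1,p1,c2,p2):
    o1,d1=ray(c1,p1);o2,d2=ray(c2,p2)
    s=np.linalg.lstsq(np.c_[d1,-d2],o2-o1,rcond=None)[0]
    a=o1+s[0]*d1;b=o2+s[1]*d2; return (a+b)/2,np.linalg.norm(a-b)
def proj(c,P):
    T=np.linalg.inv(c["pose"]); r=cv2.Rodrigues(T[:3,:3])[0]
    return cv2.projectPoints(np.array(P,float).reshape(-1,1,3),r,T[:3,3],c["K"],c["D"])[0][:,0]
def save(c,n): cv2.imwrite(f"pics/{n}.png",c["img"][:,:,::-1])
E
python3 - <<'E'
from h import *
for n in("scene","top"):
    c=cam(n);save(c,n+"0");print(n,c["pose"].round(3).tolist(),c["vertical_fov"],c["dist"])
s=sense();print(s)
E
```

```text
scene [[-0.785, -0.383, 0.488, 0.008], [-0.62, 0.466, -0.632, 0.713], [0.015, -0.798, -0.603, 0.801], [0.0, 0.0, 0.0, 1.0]] 46.03469523211226 [-0.08996094  0.          0.          0.          0.        ]
top [[0.012, -0.985, 0.174, 0.326], [-1.0, -0.012, -0.003, -0.016], [0.005, -0.174, -0.985, 1.453], [0.0, 0.0, 0.0, 1.0]] 42.553637728725825 [-0.01947799  0.          0.          0.          0.        ]
{'time': 0.1, 'joint_pos': array([-1.28769812e+00,  9.18223413e-02,  1.23178498e+00, -8.01535967e-06,
        1.81979117e+00, -5.67297751e-02]), 'dq': array([ 0.0004023 , -0.00172368, -0.00264768,  0.00147463, -0.00061158,
        0.00010175]), 'joint_torque': array([ 4.12027162e-03, -4.60215604e+01, -4.19221008e+01,  7.39024722e-05,
        1.05349530e-02,  5.95846018e-06]), 'eef_pos': array([ 0.19988656, -0.56539521,  0.19762975]), 'orientation': array([-3.09458449e+00, -5.30929402e-01,  3.32310884e-04]), 'wrist_force': array([0.79761084, 0.71156509, 0.40936258]), 'moment': array([ 0.00044956,  0.01919787, -0.03032237]), 'finger_force': 0.0, 'gripper_width': 0.08545154049355144}
```

View pics/top0.png

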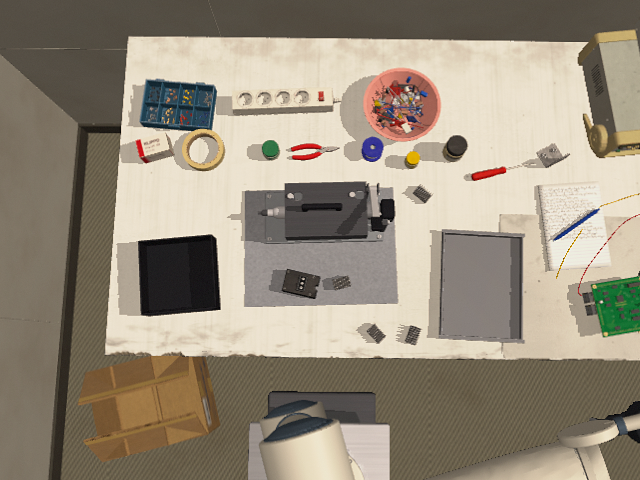

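View pics/scene0.png

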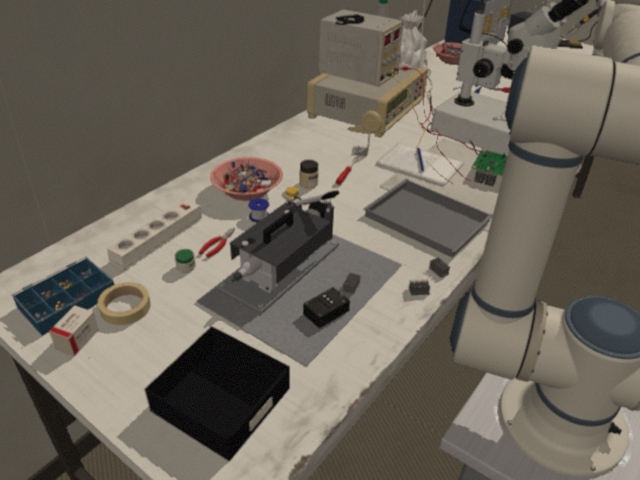

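Top view shows the black case at (301,283) and the heat sink on the mat at (342,283). Heat-sink look-alikes are at (342,283), (375,333), (411,335) and (422,194); the one farthest to the robot's left is (342,283), on the mat. There is no blue trimmer or transformer. The hood is at (325,210), the tray at (482,287) and the bin at (180,275).

```bash
python3 - <<'E'
from h import *
t=cam("top"); i=t["img"][170:310,235:405][:,:,::-1]
cv2.imwrite("pics/crop1.png",cv2.resize(i,None,fx=4.2,fy=4.2,interpolation=cv2.INTER_CUBIC))
g=cv2.cvtColor(t["img"],cv2.COLOR_RGB2GRAY)
# dark parts on near half of mat
m=np.zeros_like(g); m[262:303,250:395]=(g[262:303,250:395]<75)
cs,_=cv2.findContours(m,cv2.RETR_EXTERNAL,cv2.CHAIN_APPROX_NONE)
for c in cs:
    if cv2.contourArea(c)>20:
        r=cv2.minAreaRect(c);print("part",np.round(r[0],1),np.round(r[1],1),round(r[2]),cv2.boundingRect(c))
for n,p in dict(case=((301,283),.038),hs=((342,283),.025),mat1=((245,306),.003),mat2=((398,304),.003),
  tray1=((443,231),.022),tray2=((523,232),.022),tray3=((522,342),.022),tray4=((433,334),.022),bin1=((139,240),.06),bin2=((217,235),.06),bin3=((219,310),.06),bin4=((144,314),.06),handle=((322,207),.129)).items(): print(n,onz(t,*p).round(4))
E
```

```text
part [300.4 283.5] [34.7 23.2] 13 (281, 269, 39, 30)
case [0.4654 0.045  0.038 ]
hs [ 0.4679 -0.0496  0.025 ]
mat1 [0.4133 0.1765 0.003 ]
mat2 [ 0.4223 -0.1819  0.003 ]
tray1 [ 0.5942 -0.2875  0.022 ]
tray2 [ 0.5942 -0.4774  0.022 ]
tray3 [ 0.3372 -0.4643  0.022 ]
tray4 [ 0.3533 -0.2597  0.022 ]
bin1 [0.5573 0.4174 0.06  ]
bin2 [0.5712 0.239  0.06  ]
bin3 [0.4002 0.2271 0.06  ]
bin4 [0.389  0.3952 0.06  ]
handle [ 0.6245 -0.0018  0.129 ]
```

View pics/crop1.png

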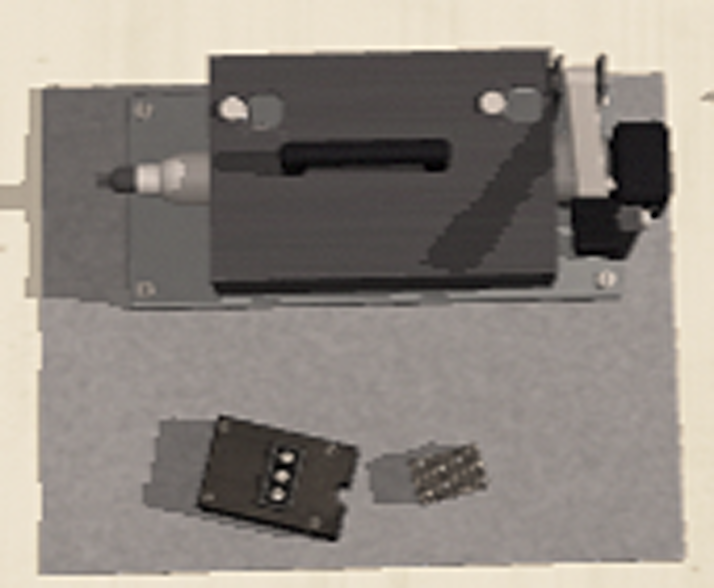

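The crop confirms the choice: black case centre at crop (278,478) and finned heat sink at (448,474), both on the mat. The studs sit at the left (nose) ends of the keyholes at (233,107) and (491,102), and the handle bar runs from (282,155) to (448,153).

```bash
python3 - <<'E'
from h import *
t=cam("top")
P=lambda x,y,z:onz(t,(235+(x-1.6)/4.2,170+(y-1.6)/4.2),z)
def ang(a,b): d=b-a; return np.degrees(np.arctan2(d[1],d[0])).round(1)
z=.039
c=[P(220,415,z),P(358,447,z),P(335,540,z),P(197,507,z)]
print("case",np.mean(c,0).round(4),"short axis",ang(c[3],c[0]),ang(c[2],c[1]),"long",ang(c[1],c[0]),ang(c[2],c[3]))
z=.025
h=[P(408,458,z),P(478,443,z),P(487,488,z),P(418,504,z)]
print("hs",np.mean(h,0).round(4),"short",ang(h[3],h[0]),ang(h[2],h[1]),"long",ang(h[1],h[0]),ang(h[2],h[3]))
a,b=P(282,155,.129),P(448,153,.129);print("handle",(a+b)/2,ang(b,a))
a,b=P(233,107,.1),P(491,102,.1);print("studs",a,b,ang(b,a))
a,b=P(210,55,.095),P(553,49,.095);print("hood edge",a,b,ang(b,a))
m=[P(30,88,.003),P(663,73,.003),P(685,560,.003),P(40,572,.003)];print("mat",np.mean(m,0).round(4),ang(m[2],m[3]),ang(m[1],m[0]))
T=[onz(t,p,.022) for p in((443,231),(523,232),(522,342),(433,334))]
print("tray",np.round(T,3),np.mean(T,0))
E
# go above the case meanwhile
python3 -m jog '[[[1,20,40,20,0],[1,40,80,30,0],[1,70,115,40,0],[1,100,150,50,0],[1,125,185,50,0]]]'
python3 -m jog '[[[1,30,30,0,0.12],[1,60,60,0,0.24],[1,80,90,0,0.36],[1,100,120,0,0.48],[1,120,150,0,0.6]]]'
python3 -m jog '[[[1,0,40,0,0.12],[1,0,80,0,0.24],[1,0,120,0,0.36],[1,0,160,0,0.48],[1,0,200,0,0.6]]]'
python3 - <<'E'
from h import *
c=cam("wrist");save(c,"w1");print(c["pose"].round(3).tolist(),c["vertical_fov"]);print(sense()["eef_pos"],sense()["orientation"],sense()["joint_pos"])
np.save("w1.npy",c,allow_pickle=True)
E
```

```text
case [0.4648 0.0457 0.039 ] short axis -12.6 -13.0 long 77.6 77.3
hs [ 0.4695 -0.0478  0.025 ] short 12.9 11.7 long 102.8 103.7
handle [ 0.62610266 -0.00071758  0.129     ] 91.4
studs [0.6575998  0.07085476 0.1       ] [ 0.66215477 -0.06765171  0.1       ] 91.9
hood edge [0.68755922 0.08428326 0.095     ] [ 0.69333675 -0.10125117  0.095     ] 91.8
mat [0.5586 0.0053 0.003 ] 91.8 92.1
tray [[ 0.594 -0.287  0.022]
 [ 0.594 -0.477  0.022]
 [ 0.337 -0.464  0.022]
 [ 0.353 -0.26   0.022]] [ 0.46973465 -0.37222132  0.022     ]
time: 0.62
eef_pos: [0.312, -0.3979, 0.2485]
orientation: [3.095, 0.529, 0.002]
wrist_force: [1.0, -0.1, 0.7]
gripper_width: 0.0854
finger_force: 0.0
time: 1.03
eef_pos: [0.4319, -0.2473, 0.2469]
orientation: [-2.797, -1.431, -0.0]
wrist_force: [0.4, -0.3, -0.4]
gripper_width: 0.0856
finger_force: 0.0
time: 1.45
eef_pos: [0.4307, -0.0473, 0.2469]
orientation: [2.249, 2.193, 0.0]
wrist_force: [0.4, -0.3, -0.3]
gripper_width: 0.0852
finger_force: 0.0
[[1.0, -0.023, -0.005, 0.433], [-0.024, -0.964, -0.267, 0.02], [0.001, 0.267, -0.964, 0.423], [0.0, 0.0, 0.0, 1.0]] 69.48402779331492
[ 0.43075645 -0.04064049  0.24749739] [-2.23160276 -2.20769593 -0.00630396] [-0.17681108 -0.3407003   1.54007446  0.00505747  1.94192944 -0.16420576]
```

View pics/w1.png

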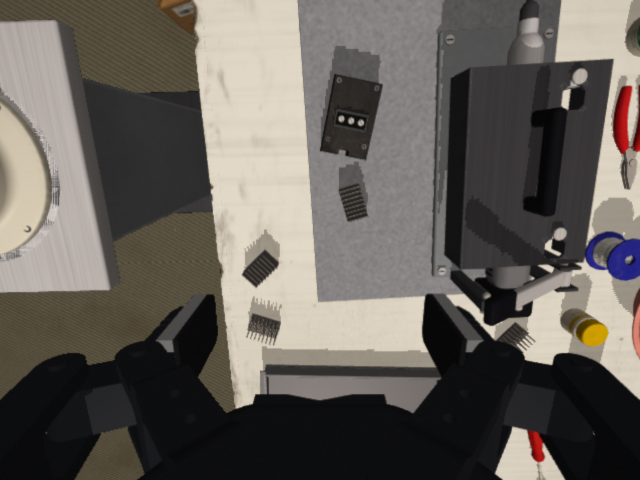

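Wrist view shows the case at (352,117), the heat sink at (353,202), the hood handle at (552,160), the arm's grey lever from (575,268) to (500,300), and the tray edge at y≈370. I'll triangulate heights against the top view.

```bash
python3 - <<'E'
from h import *
w=np.load("w1.npy",allow_pickle=True).item(); t=cam("top")
Q=lambda x,y:(235+(x-1.6)/4.2,170+(y-1.6)/4.2)
for n,a,b in[("case",Q(278,478),(352,117)),("case c1",Q(220,415),(383,86)),("c2",Q(197,507),(337,73)),("c3",Q(335,540),(321,150)),("c4",Q(358,447),(366,160)),("hs",Q(448,474),(353,202)),("stud f",Q(233,107),(579,76)),("stud r",Q(491,102),(559,234)),("handle f",Q(282,155),(553,110)),("handle r",Q(448,153),(547,212)),("traycorner",(443,231),(441,368))]:
    p,e=tri(t,a,w,b);print(n,p.round(4),round(e,4))
E
```

```text
case [0.4638 0.0447 0.0637] 0.0038
case c1 [0.5004 0.078  0.0305] 0.0018
c2 [0.451  0.0908 0.0284] 0.0045
c3 [ 0.4345  0.0139 -0.0054] 0.0015
c4 [0.4827 0.0021 0.0378] 0.0013
hs [ 0.4715 -0.0483  0.0072] 0.0013
stud f [0.6572 0.0712 0.1011] 0.0009
stud r [ 0.6613 -0.0679  0.1025] 0.0008
handle f [0.6272 0.0431 0.1193] 0.0001
handle r [ 0.6279 -0.0426  0.1289] 0.0035
traycorner [ 0.5993 -0.2923 -0.0038] 0.0006
```

```bash
python3 -m jog '[[[1,15,35,-40,-0.1],[1,34,70,-80,-0.21],[1,34,86,-100,-0.21],[1,34,86,-130,-0.21],[1,34,86,-130,-0.21]]]'
python3 - <<'E'
from h import *
s=sense();print(s["eef_pos"],s["orientation"])
c=cam("wrist");save(c,"w2");np.save("w2.npy",c,allow_pickle=True)
E
```

```text
time: 1.97
eef_pos: [0.4605, 0.038, 0.1072]
orientation: [-2.463, -1.934, 0.019]
wrist_force: [-0.6, -0.5, -2.1]
gripper_width: 0.0849
finger_force: 0.0
[0.46051017 0.03797288 0.10721771] [-2.46338046 -1.933855    0.01924951]
```

View pics/w2.png

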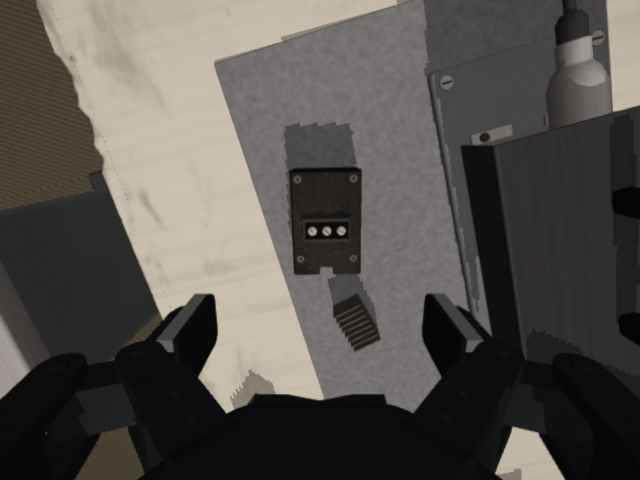

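Wrist view: case square in the picture (corners (290,169)–(361,273)), and the heat sink at (356,322).

```bash
python3 - <<'E'
from h import *
w=np.load("w2.npy",allow_pickle=True).item()
P=np.array([onz(w,p,.039) for p in((290,169),(361,169),(361,273),(294,273))]);print(P.round(4),P.mean(0))
print(np.linalg.norm(P[0]-P[1]),np.linalg.norm(P[2]-P[1]),onz(w,(350,320),.025))
t=cam("top");Q=lambda x,y:(235+(x-1.6)/4.2,170+(y-1.6)/4.2)
print(tri(t,Q(220,415),w,(361,169)),tri(t,Q(358,447),w,(361,273)))
s=sense();print(s["eef_pos"],w["pose"].round(3).tolist())
E
```

```text
[[0.4522 0.092  0.039 ]
 [0.5    0.0805 0.039 ]
 [0.4843 0.0053 0.039 ]
 [0.4352 0.0169 0.039 ]] [0.46792815 0.04869277 0.039     ]
0.0491928970713828 0.07682185297187406 [ 0.46726772 -0.03889725  0.025     ]
(array([0.50107802, 0.07898097, 0.02180151]), np.float64(0.0007256872281647831)) (array([0.48371176, 0.00181114, 0.02980856]), np.float64(0.0015908236343518225))
[0.46410602 0.0362465  0.11611279] [[0.972, -0.223, -0.077, 0.48], [-0.236, -0.937, -0.259, 0.103], [-0.015, 0.27, -0.963, 0.283], [0.0, 0.0, 0.0, 1.0]]
```

```bash
python3 -m jog '[[[1,3,10,-35,0],[1,3,10,-70,0],[1,3,10,-100,0],[1,3,10,-104,0],[1,3,10,-104,0]]]' 60
python3 -m jog '[[[0.3,0,0,0,0],[0.3,0,0,0,0],[0.3,0,0,0,0],[0.3,0,0,0,0],[0.3,0,0,0,0]]]' 60
python3 -m jog '[[[0.3,0,0,10,0],[0.3,0,0,40,0],[0.3,0,0,80,0],[0.3,0,0,115,0],[0.3,0,0,130,0]]]' 60
```

```text
time: 2.48
eef_pos: [0.4686, 0.0457, 0.0144]
orientation: [2.474, 1.936, -0.0]
wrist_force: [0.4, -0.1, 0.4]
gripper_width: 0.0856
finger_force: 0.0
time: 2.9
eef_pos: [0.4689, 0.0469, 0.0143]
orientation: [2.471, 1.938, 0.002]
wrist_force: [-1.2, -0.2, -1.3]
gripper_width: 0.0261
finger_force: 0.0
time: 3.32
eef_pos: [0.4698, 0.0471, 0.1497]
orientation: [2.468, 1.936, 0.01]
wrist_force: [-0.3, -0.2, 0.1]
gripper_width: 0.0256
finger_force: 0.0
```

```bash
python3 -m jog '[[[1,0,0,0,0],[1,0,0,0,0],[1,0,0,0,0],[1,0,0,0,0]]]'; python3 - <<'E'
from h import *
c=cam("wrist");save(c,"w3");np.save("w3.npy",c,allow_pickle=True);print(sense()["eef_pos"])
E
```

```text
time: 3.65
eef_pos: [0.4673, 0.0469, 0.1412]
orientation: [-2.471, -1.937, 0.004]
wrist_force: [-0.9, 0.9, 0.6]
gripper_width: 0.073
finger_force: 0.0
[0.46725784 0.04695495 0.1411679 ]
```

View pics/w3.png

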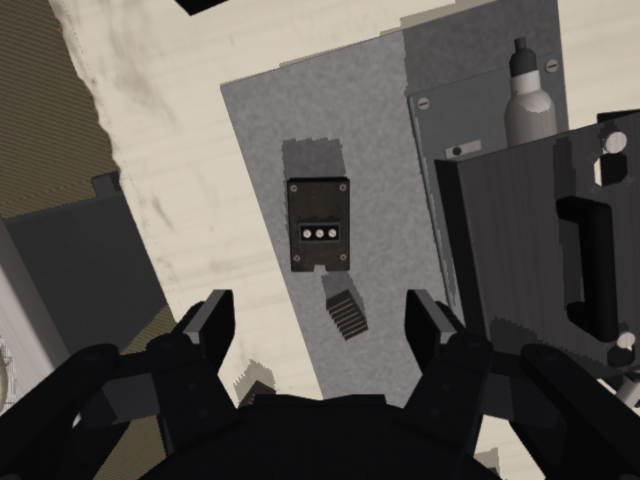

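The case is still on the mat at about (319,225), so the fingers closed without it. I'll check the position and the finger geometry.

```bash
python3 - <<'E'
from h import *
w=np.load("w3.npy",allow_pickle=True).item()
P=np.array([onz(w,p,.039) for p in((288,178),(349,178),(349,271),(291,271))]);print(P.round(4),P.mean(0),np.linalg.norm(P[0]-P[1]),np.linalg.norm(P[1]-P[2]))
print(w["pose"].round(3).tolist(), proj(w,[[.4673,.0469,.1412],[.4673,.0469,.160],[.4673,.0469,.039]]))
s=sense();print(s)
t=cam("top");print(proj(t,[[.4673,.0469,.1412]]));save(t,"top3")
print(tri(t,(300.4-.5,283.5),w,(319.5,224)))
E
```

```text
[[0.4531 0.093  0.039 ]
 [0.5003 0.0816 0.039 ]
 [0.4834 0.0047 0.039 ]
 [0.4351 0.0164 0.039 ]] [0.46796275 0.04891406 0.039     ] 0.048513739058370156 0.07871847479265338
[[0.972, -0.228, -0.066, 0.484], [-0.237, -0.936, -0.259, 0.112], [-0.002, 0.267, -0.964, 0.317], [0.0, 0.0, 0.0, 1.0]] [[318.48271997 273.1859408 ]
 [318.300498   286.99239036]
 [319.0699963  228.6948254 ]]
{'time': 3.7, 'joint_pos': array([ 2.76694973e-02, -2.64077174e-01,  1.66734789e+00,  2.67364302e-05,
        1.74155008e+00,  2.68592433e-01]), 'dq': array([-0.00155049,  0.00115915, -0.00212924, -0.00145856,  0.00045809,
        0.00130006]), 'joint_torque': array([ 1.20818970e-02, -3.07658315e+01, -4.23459864e+01,  1.14371921e-04,
        1.34177890e-02, -8.49267894e-05]), 'eef_pos': array([0.46725784, 0.04695495, 0.1411679 ]), 'orientation': array([-2.47076008, -1.93719769,  0.00404836]), 'wrist_force': array([-1.11424548, -0.14014949, -0.00642673]), 'moment': array([-0.05297019, -0.02680593, -0.01780884]), 'finger_force': 0.0, 'gripper_width': 0.0791401847229064}
[[298.12746213 277.35751306]]
(array([0.4667172 , 0.04764156, 0.02271826]), np.float64(0.0022252017322663053))
```

```bash
python3 - <<'E'
import cv2
a=cv2.imread("pics/top3.png");cv2.imwrite("pics/top3c.png",cv2.resize(a[190:330,210:400],None,fx=4,fy=4,interpolation=cv2.INTER_CUBIC))
E
```

```text
(no output)
```

View pics/top3c.png

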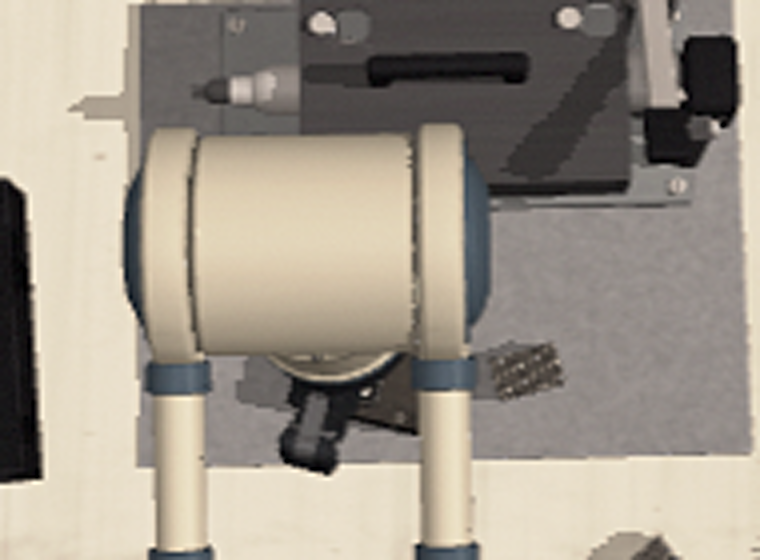

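The gripper hides most of the case here. I'll triangulate the mat corners and cradle screws to test for a height bias.

```bash
python3 - <<'E'
from h import *
t=cam("top");Q=lambda x,y:(235+(x-1.6)/4.2,170+(y-1.6)/4.2)
L=lambda n:np.load(n+".npy",allow_pickle=True).item()
for k,n,a,b in[("mat NL",'w3',Q(40,572),(221,86)),("mat NL",'w2',Q(40,572),(216,64)),("mat NR",'w1',Q(685,560),(318,300)),("screw FL",'w3',Q(146,289),(423,103)),("screw FL",'w2',Q(146,289),(447,82)),("screw FF",'w3',Q(143,107),(551,66)),("screw R",'w1',Q(606,278),(441,271)),("stud f",'w3',Q(233,107),(617,141)),("handle f top",'w3',Q(282,155),(585,198)),("case c1",'w3',Q(220,415),(349,178)),("case c2",'w3',Q(197,507),(288,178)),("case c4",'w3',Q(358,447),(349,271)),("case c3",'w3',Q(335,540),(291,271))]:
    p,e=tri(t,a,L(n),b);print(k,p.round(4),round(e,4))
print(proj(t,[[.467-.05,.047+.011,.155],[.467-.05,.047+.011,.135]]))
E
```

```text
mat NL [0.4138 0.1786 0.0006] 0.0005
mat NL [ 0.4138  0.1786 -0.0009] 0.0009
mat NR [ 0.4259 -0.1823 -0.0051] 0.0012
screw FL [0.5721 0.1231 0.0186] 0.0013
screw FL [0.5712 0.1226 0.0223] 0.0008
screw FF [0.6779 0.1275 0.0143] 0.0004
screw R [ 0.5816 -0.1363  0.0169] 0.0002
stud f [0.6575 0.0714 0.1019] 0.0015
handle f top [0.6294 0.0443 0.1125] 0.0021
case c1 [0.5013 0.0793 0.0179] 0.0003
case c2 [0.4502 0.0912 0.0128] 0.0
case c4 [0.483  0.0019 0.0315] 0.0006
case c3 [0.4325 0.0133 0.0285] 0.0019
[[292.04424926 300.45653973]
 [292.56673046 301.11952684]]
```

```bash
python3 -m jog '[[[1,0,0,-40,0],[1,0,0,-80,0],[1,0,0,-115,0],[1,0,0,-130,0],[1,0,0,-137,0]]]' 60
python3 -m jog '[[[1,0,0,0,0],[0.4,0,0,0,0],[0.4,0,0,0,0],[0.4,0,0,0,0],[0.4,0,0,0,0]]]' 60
python3 - <<'E'
from h import *
c=cam("wrist");save(c,"w4")
E
```

```text
time: 4.22
eef_pos: [0.4651, 0.0468, 0.0014]
orientation: [-2.469, -1.936, 0.01]
wrist_force: [-0.5, -0.3, 0.1]
gripper_width: 0.0854
finger_force: 0.0
time: 4.63
eef_pos: [0.4692, 0.047, 0.0076]
orientation: [2.471, 1.937, 0.004]
wrist_force: [0.5, -0.1, 0.9]
gripper_width: 0.0385
finger_force: 0.0
```

View pics/w4.png

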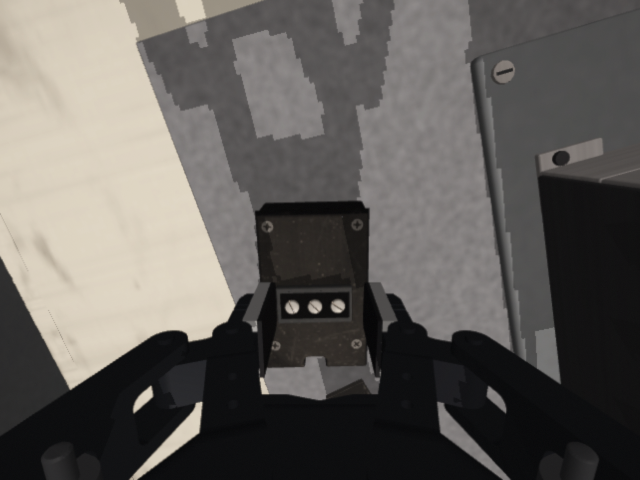

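```bash
python3 -m jog '[[[0.2,0,0,0,0],[0.2,0,0,0,0],[0.2,0,0,0,0],[0.2,0,0,0,0]]]' 60
python3 - <<'E'
from h import *
c=cam("wrist");save(c,"w5");s=sense();print(s)
g=cv2.cvtColor(c["img"],cv2.COLOR_RGB2GRAY)
c2=cam("scene");save(c2,"s5")
p=proj(c2,[s["eef_pos"],[.5,.08,.039]]);print(p)
i=cv2.imread("pics/s5.png");u,v=p[0].astype(int)
a=cv2.resize(i[v-70:v+60,u-80:u+80],None,fx=4,fy=4,interpolation=cv2.INTER_CUBIC)
b=cv2.resize(cv2.imread("pics/w5.png"),None,fx=.25,fy=.25); a[:120,:160]=b
cv2.imwrite("pics/s5c.png",a)
E
```

```text
time: 5.02
eef_pos: [0.4681, 0.0469, 0.006]
orientation: [2.472, 1.938, -0.0]
wrist_force: [-0.4, -0.2, -0.1]
gripper_width: 0.0169
finger_force: 0.0
{'time': 5.0667, 'joint_pos': array([ 2.75695763e-02, -2.15073215e-01,  1.86721801e+00,  8.03886501e-06,
        1.48957095e+00,  2.68599826e-01]), 'dq': array([ 0.00140761,  0.0007281 ,  0.00021103, -0.00055691, -0.00124973,
        0.00148045]), 'joint_torque': array([ 6.24335717e-04, -3.11881506e+01, -4.06421578e+01, -5.23936649e-05,
        3.88805029e-04,  3.74270684e-06]), 'eef_pos': array([0.46809759, 0.04692444, 0.00595301]), 'orientation': array([-2.47233663e+00, -1.93820930e+00,  1.47906648e-04]), 'wrist_force': array([ 0.74717263, -0.06962003, -0.37324487]), 'moment': array([-0.03138896, -0.03106494, -0.0142594 ]), 'finger_force': 0.0, 'gripper_width': 0.01690828250447165}
[[324.51644062 310.69875157]
 [301.86600321 300.53699237]]
```

View pics/s5c.png

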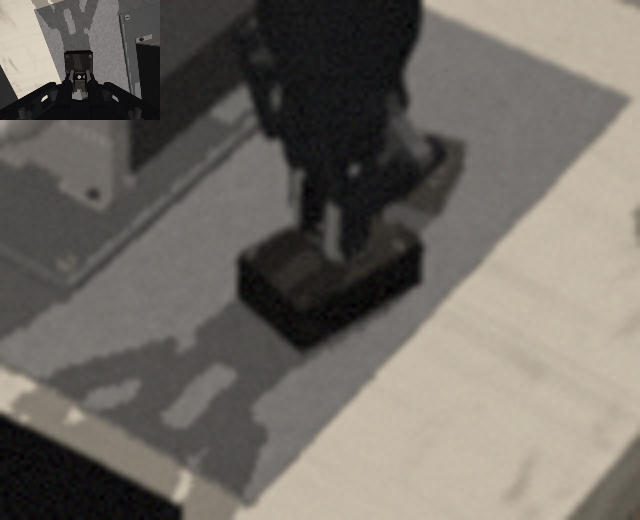

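The scene crop shows the fingertips standing just above the case top at crop (345,255), although the TCP reads z = 0.006. So the real tips sit about 35–40 mm above the reported TCP. I'll open, go lower in checked steps and judge by force.

```bash
python3 -m jog '[[[1,0,0,0,0],[1,0,0,0,0],[1,0,0,0,0],[1,0,0,0,0],[1,0,0,0,0]]]' 60
python3 -m jog '[[[1,0,0,-8,0],[1,0,0,-16,0],[1,0,0,-16,0]]]'
python3 -m jog '[[[1,0,0,-6,0],[1,0,0,-12,0],[1,0,0,-12,0]]]'
python3 -m jog '[[[0.5,0,0,0,0],[0.5,0,0,0,0],[0.5,0,0,0,0],[0.5,0,0,0,0],[0.5,0,0,0,0]]]'
```

```text
time: 5.53
eef_pos: [0.4681, 0.0469, 0.006]
orientation: [-2.472, -1.938, 0.0]
wrist_force: [0.6, 0.4, -0.2]
gripper_width: 0.0767
finger_force: 0.0
time: 5.78
eef_pos: [0.4667, 0.0469, -0.0125]
orientation: [-2.471, -1.937, 0.005]
wrist_force: [-0.1, -0.1, -0.2]
gripper_width: 0.0853
finger_force: 0.0
time: 6.03
eef_pos: [0.4672, 0.0469, -0.0237]
orientation: [-2.471, -1.937, 0.003]
wrist_force: [-0.1, 0.6, -0.3]
gripper_width: 0.0854
finger_force: 0.0
time: 6.45
eef_pos: [0.4687, 0.0469, -0.0213]
orientation: [2.472, 1.938, 0.002]
wrist_force: [0.7, -0.2, 2.7]
gripper_width: 0.0509
finger_force: 65.4
```

```bash
python3 -m jog '[[[0.5,0,0,30,0],[0.5,0,0,65,0],[0.5,0,0,100,0],[0.5,0,0,120,0],[0.5,0,30,120,0]]]' 60
python3 -m jog '[[[0.5,2,40,0,0],[0.5,4,80,0,0],[0.5,6,120,0,0],[0.5,8,160,0,0],[0.5,10,200,0,0]]]' 60
python3 -m jog '[[[0.5,0,35,0,0],[0.5,0,46,-20,0],[0.5,0,46,-50,0],[0.5,0,46,-80,0],[0.5,0,46,-95,0]]]' 60
python3 -m jog '[[[0.5,0,0,-5,0],[0.5,0,0,-5,0]]]' 60
```

```text
time: 6.87
eef_pos: [0.4713, 0.074, 0.1043]
orientation: [2.471, 1.928, 0.01]
wrist_force: [-0.1, -0.1, -0.3]
gripper_width: 0.0506
finger_force: 65.1
time: 7.28
eef_pos: [0.4778, 0.2788, 0.0977]
orientation: [2.472, 1.938, -0.0]
wrist_force: [1.1, -0.4, -0.4]
gripper_width: 0.0509
finger_force: 65.1
time: 7.7
eef_pos: [0.4758, 0.3223, -0.0019]
orientation: [-2.471, -1.939, 0.01]
wrist_force: [-0.6, 0.3, -1.6]
gripper_width: 0.0506
finger_force: 65.1
time: 7.87
eef_pos: [0.4769, 0.3222, -0.0042]
orientation: [-2.472, -1.938, 0.006]
wrist_force: [0.9, 0.3, -0.7]
gripper_width: 0.0504
finger_force: 65.1
```

```bash
python3 -m jog '[[[1,0,0,0,0],[1,0,0,0,0],[1,0,0,0,0],[1,0,0,30,0],[1,0,0,70,0]]]'
python3 -m jog '[[[1,0,-20,30,0.1],[1,0,-60,40,0.2],[1,0,-100,40,0.3],[1,0,-140,40,0.4],[1,0,-180,40,0.455]]]'
python3 -m jog '[[[1,0,-40,0,0],[1,0,-80,0,0],[1,0,-120,0,0],[1,0,-160,0,0],[1,0,-180,0,0]]]'
python3 - <<'E'
from h import *
c=cam("wrist");save(c,"w6");np.save("w6.npy",c,allow_pickle=True);print(sense()["eef_pos"],sense()["orientation"])
t=cam("top");m=(cv2.cvtColor(t["img"],cv2.COLOR_RGB2GRAY));save(t,"t6")
i=cv2.imread("pics/w6.png");j=cv2.resize(cv2.imread("pics/t6.png")[225:325,130:230],(240,240));i[240:,:240]=j;cv2.imwrite("pics/w6b.png",i)
E
```

```text
time: 8.28
eef_pos: [0.4762, 0.3216, 0.0656]
orientation: [-2.472, -1.937, 0.011]
wrist_force: [0.9, 0.4, 0.1]
gripper_width: 0.0855
finger_force: 0.0
time: 8.7
eef_pos: [0.4787, 0.1416, 0.1103]
orientation: [1.963, 2.45, 0.005]
wrist_force: [0.6, 0.1, 0.9]
gripper_width: 0.0848
finger_force: 0.0
time: 9.12
eef_pos: [0.4783, -0.0411, 0.1099]
orientation: [1.973, 2.44, 0.001]
wrist_force: [0.5, 0.5, 0.8]
gripper_width: 0.0853
finger_force: 0.0
[ 0.4784129  -0.04294022  0.10976439] [ 1.97459147e+00  2.43758449e+00 -1.42929607e-03]
```

View pics/w6b.png

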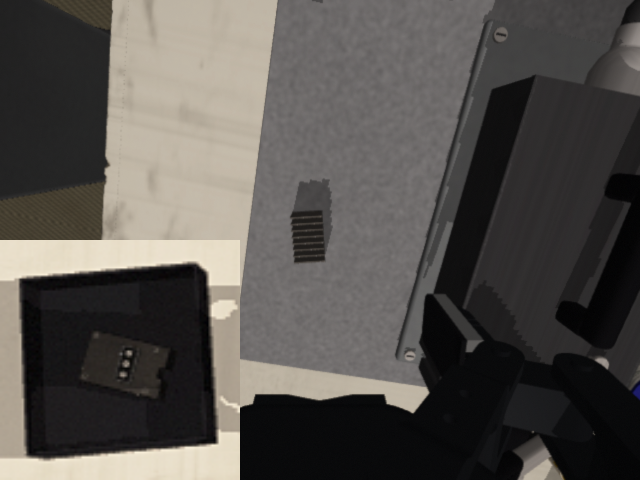

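Inset: the case lies inside the bin. Wrist view: heat-sink top centre at (309,237), square to the fingers.

```bash
python3 - <<'E'
from h import *
w=np.load("w6.npy",allow_pickle=True).item()
for z in(.015,.025):print((onz(w,(309,237),z)-sense()["eef_pos"]).round(4), np.linalg.norm(onz(w,(291,212),z)-onz(w,(323,211),z)))
E
```

```text
[-0.0065 -0.0078 -0.0947] 0.025440452651792362
[-0.0068 -0.0051 -0.0847] 0.02450118376740606
```

```bash
python3 -m jog '[[[1,-7,-6,-35,0],[1,-7,-6,-70,0],[1,-7,-6,-100,0],[1,-7,-6,-120,0],[1,-7,-6,-130,0]]]' 60
python3 -m jog '[[[1,0,0,0,0],[0.2,0,0,0,0],[0.2,0,0,0,0],[0.2,0,0,0,0],[0.2,0,0,0,0]]]' 60
python3 -m jog '[[[0.2,0,0,0,0],[0.2,0,0,0,0],[0.2,0,0,0,0],[0.2,0,0,0,0]]]' 60
```

```text
time: 9.63
eef_pos: [0.4697, -0.0418, -0.0245]
orientation: [-1.969, -2.444, 0.002]
wrist_force: [0.1, 0.3, -0.3]
gripper_width: 0.0854
finger_force: 0.0
time: 10.05
eef_pos: [0.4724, -0.0432, -0.0202]
orientation: [1.97, 2.444, 0.002]
wrist_force: [-0.2, -0.1, -0.0]
gripper_width: 0.0386
finger_force: 0.0
time: 10.38
eef_pos: [0.4722, -0.0432, -0.0206]
orientation: [1.97, 2.444, 0.002]
wrist_force: [-0.4, 0.5, 5.8]
gripper_width: 0.0233
finger_force: 59.4
```

```bash
python3 -m jog '[[[0.2,0,0,30,0],[0.2,0,0,65,0],[0.2,0,0,100,0],[0.2,0,0,120,0],[0.2,0,30,120,0]]]' 60
python3 -m jog '[[[0.2,0,40,0,0],[0.2,0,80,0,0],[0.2,2,120,0,0],[0.2,4,160,0,0],[0.2,6,200,0,0]]]' 60
python3 -m jog '[[[0.2,0,35,0,0],[0.2,0,80,-20,0],[0.2,0,80,-50,0],[0.2,0,80,-80,0],[0.2,0,80,-80,0]]]' 60
```

```text
time: 10.8
eef_pos: [0.474, -0.0166, 0.1041]
orientation: [1.971, 2.434, 0.005]
wrist_force: [1.6, 0.3, -1.2]
gripper_width: 0.023
finger_force: 59.0
time: 11.22
eef_pos: [0.4767, 0.1887, 0.0979]
orientation: [1.972, 2.446, -0.0]
wrist_force: [-0.1, -0.3, -0.3]
gripper_width: 0.0229
finger_force: 59.0
time: 11.63
eef_pos: [0.4733, 0.2709, 0.0112]
orientation: [-1.961, -2.442, 0.002]
wrist_force: [-3.8, 15.3, -8.3]
gripper_width: 0.0231
finger_force: 59.4
```

```bash
python3 -m jog '[[[0.2,2,6,5,0],[0.2,2,6,5,0],[1,2,6,5,0],[1,2,6,5,0],[1,2,6,5,0]]]' 60
python3 -m jog '[[[1,0,0,0,0],[1,0,0,30,0],[1,0,0,70,0],[1,0,0,110,0],[1,20,-30,150,0]]]'
python3 - <<'E'
from h import *
t=cam("top");save(t,"t7")
i=cv2.imread("pics/t7.png");cv2.imwrite("pics/t7b.png",np.hstack([cv2.resize(i[225:325,130:230],(300,300)),cv2.resize(i[160:260,360:460],(300,300))]))
E
```

```text
time: 12.05
eef_pos: [0.4797, 0.2725, 0.0237]
orientation: [1.972, 2.445, 0.001]
wrist_force: [-0.5, 1.2, -0.5]
gripper_width: 0.0584
finger_force: 0.0
time: 12.47
eef_pos: [0.4935, 0.2524, 0.1678]
orientation: [-1.966, -2.45, -0.006]
wrist_force: [1.6, -0.1, 0.9]
gripper_width: 0.0849
finger_force: 0.0
```

View pics/t7b.png

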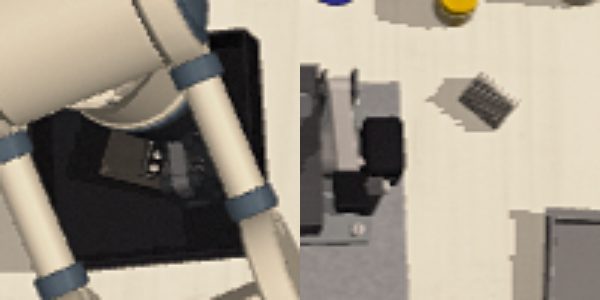

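The right half shows the bench unchanged there; the bin is hidden by the arm, so I'll recheck it later. Next I'll measure the tray rim by mask and work out the hood move.

```bash
python3 - <<'E'
from h import *
t=cam("top");w=t["img"]
hsv=cv2.cvtColor(w,cv2.COLOR_RGB2HSV);g=hsv[:,:,2]
m=((g<145)).astype(np.uint8);r=np.zeros_like(m);r[222:350,425:530]=m[222:350,425:530]
r=cv2.morphologyEx(r,cv2.MORPH_OPEN,np.ones((7,7)))
cs,_=cv2.findContours(r,0,cv2.CHAIN_APPROX_NONE);c=max(cs,key=cv2.contourArea)
print(cv2.boundingRect(c),cv2.minAreaRect(c))
# inner floor by flat colour
f=w[290,480].astype(int);q=(np.abs(w.astype(int)-f).max(2)<9).astype(np.uint8);q2=np.zeros_like(q);q2[222:350,425:530]=q[222:350,425:530]
q2=cv2.morphologyEx(q2,cv2.MORPH_OPEN,np.ones((5,5)))
cs,_=cv2.findContours(q2,0,cv2.CHAIN_APPROX_NONE);c=max(cs,key=cv2.contourArea);R=cv2.minAreaRect(c);print(f,R)
P=np.array([onz(t,p,.004)[:2] for p in cv2.boxPoints(R)]);print(P.round(4),P.mean(0))
# tip height in scene s5
s=cam("scene")
for z in(.006,.02,.03,.04,.05):print(z,proj(s,[[.468,.047,z]])[0].round(1))
print(sense()["eef_pos"],sense()["joint_pos"].round(2))
E
```

```text
(439, 230, 84, 113) ((480.9576721191406, 286.026611328125), (83.05130004882812, 110.79060363769531), 1.5911402702331543)
[129 121 117] ((475.8908996582031, 285.9642639160156), (67.61009216308594, 101.48362731933594), 0.784824550151825)
[[ 0.3487 -0.2822]
 [ 0.5884 -0.2902]
 [ 0.5882 -0.4525]
 [ 0.3482 -0.44  ]] [ 0.46837172 -0.36620946]
0.006 [324.5 310.7]
0.02 [324.8 305.7]
0.03 [325. 302.]
0.04 [325.2 298.3]
0.05 [325.4 294.5]
[0.49694549 0.24902611 0.16826412] [ 0.4  -0.04  1.42 -0.    1.76  0.19]
```

```bash
python3 -m jog '[[[0.6,20,-35,0,-0.1],[0.6,40,-70,0,-0.18],[0.6,60,-105,0,-0.18],[0.6,80,-140,0,-0.18],[0.6,100,-175,0,-0.18]]]'
python3 -m jog '[[[0.6,20,-35,0,0],[0.6,34,-70,0,0],[0.6,34,-74,-20,0],[0.6,34,-74,-40,0],[0.6,34,-74,-40,0]]]'
python3 - <<'E'
from h import *
c=cam("wrist");save(c,"w8");np.save("w8.npy",c,allow_pickle=True);s=sense();print(s["eef_pos"],s["orientation"],np.degrees(2*np.arctan2(s["orientation"][1],s["orientation"][0]))-90)
g=cv2.cvtColor(c["img"],cv2.COLOR_RGB2GRAY);m=(g<30).astype(np.uint8);m[290:]=0
m=cv2.morphologyEx(m,cv2.MORPH_OPEN,np.ones((5,5)))
for k in cv2.findContours(m,0,2)[0]:
    if cv2.contourArea(k)>300:print(cv2.boundingRect(k),cv2.minAreaRect(k))
t=cam("top");save(t,"t8");i=cv2.imread("pics/w8.png");i[300:,:180]=cv2.resize(cv2.imread("pics/t8.png")[225:325,130:230],(180,180));cv2.imwrite("pics/w8b.png",i)
E
```

```text
time: 13.03
eef_pos: [0.5945, 0.0732, 0.1621]
orientation: [-2.182, -2.258, 0.003]
wrist_force: [0.7, 0.4, 0.1]
gripper_width: 0.0514
finger_force: 0.0
time: 13.45
eef_pos: [0.6259, -0.0001, 0.1168]
orientation: [-2.18, -2.251, 0.011]
wrist_force: [-1.0, 0.2, -1.1]
gripper_width: 0.0512
finger_force: 0.0
[6.26333813e-01 5.43220188e-04 1.19221634e-01] [-2.17995562 -2.25335668  0.00820387] -358.10291448109444
(313, 187, 25, 103) ((325.0, 238.0), (102.0, 24.0), 90.0)
```

View pics/w8b.png

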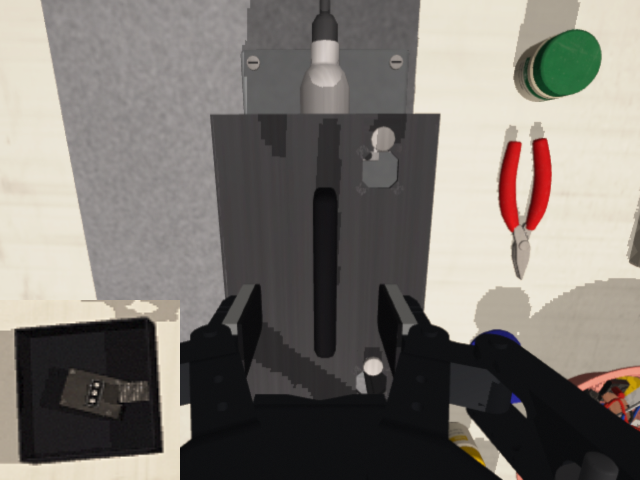

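Inset: the case and heat sink are both inside the bin. Wrist view: the handle spans (313–337, 187–357) with its centre at (325,272), and the fingers straddle it.

```bash
python3 - <<'E'
from h import *
w=np.load("w8.npy",allow_pickle=True).item();s=sense();print(s["eef_pos"])
print((onz(w,(325,267),.129)-s["eef_pos"]).round(4),(onz(w,(383,139),.1005)).round(4),onz(w,(373,367),.1005).round(4))
t=cam("top");print(onz(t,(481,286),.022))
E
python3 -m jog '[[[0.6,1,0,-20,0],[0.6,2,0,-40,0],[0.6,2,0,-47,0],[0.6,2,0,-49,0],[0.6,2,0,-49,0]]]' 90
```

```text
[0.62731637 0.0009503  0.12175758]
[0.0017 0.0069 0.0072] [0.6578 0.071  0.1005] [ 0.663  -0.0693  0.1005]
[ 0.46500524 -0.37361394  0.022     ]
time: 14.02
eef_pos: [0.6306, 0.0012, 0.0755]
orientation: [2.183, 2.26, 0.0]
wrist_force: [0.1, -0.5, 0.8]
gripper_width: 0.051
finger_force: 0.0
```

```bash
python3 -m jog '[[[0.6,0,0,-4,0],[0.6,0,0,-4,0],[0,0,0,-4,0],[0,0,0,-4,0],[0,0,0,-4,0]]]' 100
python3 -m jog '[[[0,0,0,0,0],[0,0,0,0,0],[0,0,0,0,0],[0,0,0,0,0]]]' 100
python3 -m jog '[[[0,0,5,0,0],[0,0,10,0,0],[0,0,14,0,0],[0,0,16,0,0],[0,0,16,0,0]]]' 100
```

```text
time: 14.43
eef_pos: [0.6307, 0.0007, 0.0715]
orientation: [2.183, 2.259, 0.0]
wrist_force: [-11.1, -0.1, 7.0]
gripper_width: 0.0154
finger_force: 4.1
time: 14.77
eef_pos: [0.6303, 0.0007, 0.0718]
orientation: [-2.183, -2.259, 0.0]
wrist_force: [-5.0, -0.8, 6.0]
gripper_width: 0.0104
finger_force: 98.8
time: 15.18
eef_pos: [0.6311, 0.0159, 0.0718]
orientation: [2.182, 2.257, -0.0]
wrist_force: [-2.2, -3.7, 4.1]
gripper_width: 0.0101
finger_force: 98.7
```

```bash
python3 -m jog '[[[0,0,0.5,0,0],[0,0,0.5,4,0],[0,0,0.5,8,0],[0,0,0.5,12,0],[0,0,0.5,16,0]]]' 100
python3 -m jog '[[[0,0,0,0,0],[0,0,0,0,0]]]' 100
```

```text
time: 15.6
eef_pos: [0.6304, 0.0177, 0.0864]
orientation: [-2.182, -2.258, 0.001]
wrist_force: [0.7, 1.0, -2.8]
gripper_width: 0.0099
finger_force: 97.6
time: 15.77
eef_pos: [0.6307, 0.0174, 0.087]
orientation: [-2.183, -2.259, -0.0]
wrist_force: [-0.3, -0.3, -3.2]
gripper_width: 0.0099
finger_force: 97.6
```

```bash
python3 -m jog '[[[0,0,0,25,0],[0,0,0,55,0],[0,0,0,85,0],[0,0,0,105,0],[0,-10,0,105,0]]]' 100
python3 -m jog '[[[0,-30,0,0,0],[0,-60,0,0,0],[0,-90,0,0,0],[0,-120,0,0,0],[0,-150,0,0,0]]]' 100
python3 -m jog '[[[0,0,-25,0,-0.11],[0,0,-55,0,-0.22],[0,0,-85,0,-0.33],[0,0,-115,0,-0.44],[0,0,-145,0,-0.55]]]' 100
python3 -m jog '[[[0,0,-30,0,-0.11],[0,0,-60,0,-0.22],[0,0,-90,0,-0.33],[0,0,-120,0,-0.44],[0,0,-150,0,-0.55]]]' 100
python3 -m jog '[[[0,0,-30,0,-0.11],[0,0,-60,0,-0.22],[0,0,-80,0,-0.33],[0,0,-95,0,-0.44],[0,0,-95,0,-0.47]]]' 100
python3 -m jog '[[[0,0,0,0,0],[0,0,0,0,0]]]' 100; python3 -c "
from bench import *
s=sense();print(s['eef_pos'],s['orientation'],s['joint_pos'].round(2))"
```

```text
time: 16.18
eef_pos: [0.6233, 0.0172, 0.198]
orientation: [2.178, 2.254, 0.011]
wrist_force: [-0.4, -0.5, -2.8]
gripper_width: 0.0104
finger_force: 98.3
time: 16.6
eef_pos: [0.4692, 0.0174, 0.1915]
orientation: [-2.183, -2.259, 0.0]
wrist_force: [-0.3, 0.3, -2.2]
gripper_width: 0.0101
finger_force: 98.6
time: 17.02
eef_pos: [0.4704, -0.1289, 0.192]
orientation: [2.718, 1.574, 0.001]
wrist_force: [0.7, 0.0, -3.6]
gripper_width: 0.0105
finger_force: 99.1
time: 17.43
eef_pos: [0.4704, -0.2792, 0.1918]
orientation: [-3.044, -0.776, -0.0]
wrist_force: [-0.1, 0.7, -2.1]
gripper_width: 0.0094
finger_force: 99.1
time: 17.85
eef_pos: [0.4698, -0.3757, 0.1906]
orientation: [3.141, 0.041, -0.002]
wrist_force: [-0.7, 0.5, -3.5]
gripper_width: 0.0099
finger_force: 99.0
time: 18.02
eef_pos: [0.4706, -0.3727, 0.1915]
orientation: [-3.14, -0.057, 0.001]
wrist_force: [0.8, 0.9, -3.2]
gripper_width: 0.01
finger_force: 99.0
[ 0.47058541 -0.37267585  0.19152807] [-3.14038071e+00 -5.66419725e-02  5.17514052e-04] [-0.73  0.09  1.24  0.    1.81  0.81]
```

```bash
python3 -m jog '[[[0,0,0,-35,0],[0,0,0,-75,0],[0,0,0,-110,0],[0,0,0,-140,0],[0,0,0,-152,0]]]' 100
python3 -m jog '[[[0,0,0,-4,0],[0,0,0,-8,0],[0,0,0,-10,0],[0,0,0,-10,0]]]' 100
```

```text
time: 18.43
eef_pos: [0.4685, -0.3699, 0.0341]
orientation: [-3.135, -0.058, 0.009]
wrist_force: [-0.8, 0.3, -4.7]
gripper_width: 0.01
finger_force: 98.8
time: 18.77
eef_pos: [0.4717, -0.3735, 0.0322]
orientation: [3.139, 0.055, 0.004]
wrist_force: [-0.1, -0.0, -3.9]
gripper_width: 0.0098
finger_force: 98.9
```

```bash
python3 -m jog '[[[0,0,0,-2,0],[0,0,0,-4,0],[0,0,0,-4,0],[0,0,0,-4,0]]]' 100
```

```text
time: 19.1
eef_pos: [0.4716, -0.3736, 0.0278]
orientation: [3.139, 0.055, 0.004]
wrist_force: [1.1, -1.3, 3.4]
gripper_width: 0.0102
finger_force: 99.9
```

```bash
python3 -m jog '[[[0,0,0,-1,0],[0,0,0,-2,0],[0,0,0,-2,0],[0,0,0,-2,0]]]' 100
```

```text
time: 19.43
eef_pos: [0.4716, -0.3737, 0.0278]
orientation: [3.138, 0.055, 0.005]
wrist_force: [-3.1, 1.0, 13.1]
gripper_width: 0.0098
finger_force: 101.4
```

```bash
python3 -m jog '[[[0.5,0,0,1,0],[0.5,0,0,1,0],[0.5,0,0,1,0],[0.5,0,0,1,0],[0.5,0,0,1,0]]]'
python3 -m jog '[[[0.5,0,0,20,0],[0.5,0,0,60,0],[0.5,0,0,100,0],[0.5,0,0,140,0],[0.5,0,0,175,0.05]]]'
python3 -m jog '[[[0.5,0,30,0,0.12],[0.5,5,60,0,0.24],[0.5,10,90,0,0.36],[0.5,15,120,0,0.48],[0.5,20,150,0,0.6]]]'
python3 -m jog '[[[0.2,5,30,0,0.12],[0.2,10,60,0,0.24],[0.2,20,85,0,0.36],[0.2,30,95,0,0.48],[0.2,40,105,0,0.6]]]'
python3 -m jog '[[[0,0,0,0,0.12],[0,0,0,0,0.24],[0,0,0,0,0.32],[0,0,0,0,0.32],[0,0,0,0,0.32]]]'
python3 - <<'E'
from h import *
s=sense();print(s["eef_pos"],s["orientation"],s["joint_pos"].round(2))
W=cam("wrist");save(W,"w9");np.save("w9.npy",W,allow_pickle=True)
t=cam("top");save(t,"t9");c=cam("scene");save(c,"s9")
w=cv2.imread("pics/w9.png");T=cv2.imread("pics/t9.png");S=cv2.imread("pics/s9.png")
M=np.zeros((600,800,3),np.uint8);M[:480,:640]=w
M[:240,640:]=cv2.resize(T[220:350,420:535],(160,240))[:, :160]
M[480:600,:]=0
M[240:600,560:800]=cv2.resize(S[180:300,225:305],(240,360),interpolation=cv2.INTER_CUBIC)
cv2.imwrite("pics/m9.png",M)
E
```

```text
time: 19.85
eef_pos: [0.4704, -0.3726, 0.0244]
orientation: [-3.14, -0.055, 0.001]
wrist_force: [-0.4, -0.0, 0.3]
gripper_width: 0.0429
finger_force: 0.0
time: 20.27
eef_pos: [0.4706, -0.3727, 0.2025]
orientation: [3.138, 0.133, 0.001]
wrist_force: [1.3, -1.2, 0.4]
gripper_width: 0.0425
finger_force: 0.0
time: 20.68
eef_pos: [0.4905, -0.2215, 0.1997]
orientation: [-2.956, -1.063, 0.0]
wrist_force: [-0.0, 0.4, 0.5]
gripper_width: 0.0428
finger_force: 0.0
time: 21.1
eef_pos: [0.531, -0.1162, 0.1999]
orientation: [2.508, 1.892, 0.0]
wrist_force: [0.1, -0.3, -0.9]
gripper_width: 0.0172
finger_force: 0.0
time: 21.52
eef_pos: [0.5306, -0.1177, 0.1996]
orientation: [-2.186, -2.256, 0.0]
wrist_force: [-1.2, -0.3, 0.9]
gripper_width: -0.0004
finger_force: 0.0
[ 0.53056502 -0.11772604  0.19963751] [-2.18592478e+00 -2.25573119e+00  3.84748184e-04] [-0.28 -0.06  1.38  0.    1.82 -0.31]
```

View pics/m9.png

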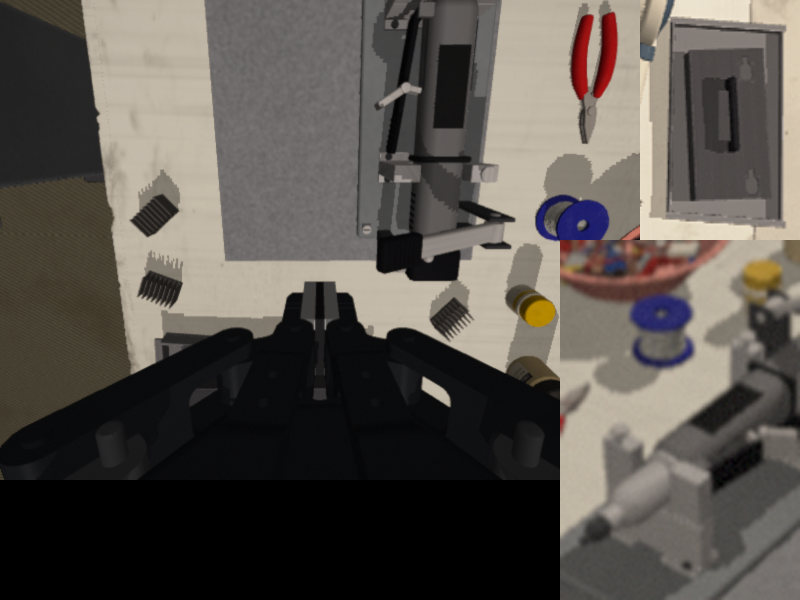

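Insets: the hood sits in the tray on its skirts, handle up. Wrist view: hold-arm pad at (400,252), its lever from (505,240) to (420,250), lock-off tab from its pivot (415,88) to its tip (378,107), paddle bar from (415,25) to (388,155), fingertips at (320,283).

```bash
python3 - <<'E'
from h import *
w=np.load("w9.npy",allow_pickle=True).item();s=sense()
e=s["eef_pos"]
for d in(0,.02,.03,.04,.05):print(d,proj(w,[e+[0,0,d]])[0].round(1))
t=cam("top");Q=lambda x,y:(235+(x-1.6)/4.2,170+(y-1.6)/4.2)
print("pad tri",tri(t,Q(600,225),w,(400,252)),[onz(w,(400,252),z).round(4) for z in(.14,.155,.17)],[onz(t,Q(600,225),z).round(4) for z in(.14,.17)])
print("lock tip",onz(w,(379,107),.084).round(4),"pivot",onz(w,(412,89),.084).round(4))
print("paddle rear end",onz(w,(390,155),.079).round(4))
print("saddle rear near",onz(w,(382,165),.092).round(4))
E
```

```text
0 [318.5 273.3]
0.02 [318.4 288.1]
0.03 [318.3 296.8]
0.04 [318.3 306.7]
0.05 [318.2 317.9]
pad tri (array([ 0.58814814, -0.12269642,  0.1404009 ]), np.float64(0.0013048709247954408)) [array([ 0.5889, -0.1227,  0.14  ]), array([ 0.5851, -0.1181,  0.155 ]), array([ 0.5812, -0.1135,  0.17  ])] [array([ 0.5876, -0.1229,  0.14  ]), array([ 0.5816, -0.1204,  0.17  ])]
lock tip [ 0.5752 -0.0204  0.084 ] pivot [ 0.5999 -0.0063  0.084 ]
paddle rear end [ 0.5881 -0.0571  0.079 ]
saddle rear near [ 0.5797 -0.0648  0.092 ]
```

```bash
python3 -m jog '[[[0,28,2,-20,0],[0,52,4,-40,0],[0,52,4,-70,0],[0,52,4,-76,0],[0,52,4,-76,0]]]'
python3 -m jog '[[[0,0,0,-4,0],[0,0,0,-8,0],[0,0,0,-8,0]]]'
python3 -m jog '[[[0,-1,0,-4,0],[0,-2,0,-8,0],[0,-2,0,-8,0]]]'
```

```text
time: 22.13
eef_pos: [0.5811, -0.1135, 0.1208]
orientation: [-2.181, -2.255, 0.004]
wrist_force: [1.6, -0.4, 0.8]
gripper_width: -0.0
finger_force: 0.5
time: 22.38
eef_pos: [0.5829, -0.1141, 0.1176]
orientation: [2.182, 2.257, 0.002]
wrist_force: [0.2, -0.1, 1.1]
gripper_width: -0.0001
finger_force: 0.6
time: 22.63
eef_pos: [0.5802, -0.1139, 0.1076]
orientation: [-2.184, -2.258, 0.001]
wrist_force: [0.5, -1.0, 2.1]
gripper_width: 0.0004
finger_force: 0.7
```

```bash
python3 -m jog '[[[0,-1,0,-5,0],[0,-3,0,-10,0],[0,-4,0,-15,0],[0,-5,0,-20,0],[0,-5,0,-20,0]]]'
python3 -m jog '[[[0,-1,0,-5,0],[0,-2,0,-10,0],[0,-3,0,-15,0],[0,-4,0,-20,0],[0,-4,0,-20,0]]]'
```

```text
time: 23.05
eef_pos: [0.5748, -0.1138, 0.0862]
orientation: [-2.182, -2.257, 0.002]
wrist_force: [0.2, -0.1, 1.7]
gripper_width: 0.0001
finger_force: 1.0
time: 23.47
eef_pos: [0.5708, -0.1134, 0.0661]
orientation: [-2.182, -2.258, 0.001]
wrist_force: [0.0, 0.2, 0.2]
gripper_width: -0.0
finger_force: 0.5
```

```bash
python3 - <<'E'
from h import *
w=np.load("w9.npy",allow_pickle=True).item()
R=lambda x,y,z:[.629+x*.9996-y*.0297,.0007+x*.0297+y*.9996,z+.003]
print(proj(w,[R(-34,-141,99),R(44,-118,89),R(-48,-118,150)] if 0 else [R(-.034,-.141,.099),R(.044,-.118,.089),R(-.048,-.118,.15),R(-.042,-.118,.14)]).round())
c=cam("wrist");save(c,"w10");np.save("w10.npy",c,allow_pickle=True);g=cv2.cvtColor(c["img"],cv2.COLOR_RGB2GRAY)
print(sense()["eef_pos"],proj(c,[R(-.034,-.141,.099),R(-.064,-.118,.1),R(-.048,-.118,.15)]).round())
print(cv2.resize(g[200:330,280:440],(32,26),interpolation=cv2.INTER_AREA))
E
python3 -m jog '[[[0,0,0,-3,0],[0,0,0,-6,0],[0,0,0,-6,0]]]'
```

```text
[[400. 260.]
 [491. 231.]
 [398. 252.]
 [404. 248.]]
[ 0.57094283 -0.11349103  0.06651892] [[377. 359.]
 [313. 315.]
 [362. 392.]]
[[135 137 136 137 133 134 129 121 108 128 128 128 127 122 153  62  64 172
  190 192 190 190 186 182 189 186 153  73  86  96 106 114]
 [137 137 136 134 135 139 130 124 108 128 126 126 126 125 165 105  65 175
  189 191 192 188 189 183 185 188 152  74  87  97 106 115]
 [139 140 134 135 137 136 132 125 107 128 127 128 128 128 126  99  69 175
  189 189 192 191 189 189 182 188 140  76  88  98 107 116]
 [138 136 133 133 136 133 138 130 106 128 128 128 128 128 127 101  82 176
  187 189 190 192 189 190 186 183 133  77  89  98 108 116]
 [139 142 133 137 134 135 140 132 109 130 129 127 127 128 128  97  85 111
  114 132 127 115 115 111  84  87  79  78  90  99 109 117]
 [140 138 131 132 129 135 139 128 108 128 130 128 127 127 129  92  84  85
   86 121 101  85  85  77  34  45  63  79  90 100 110 117]
 [137 135 138 138 139 140 137 126 108 127 129 129 128 129 129  90  86  86
   86 122  97  85  86  68  29  45  63  80  91 101 111 118]
 [140 138 135 138 143 142 139 124 109 
[... 1943 characters left out ...]
 182 182 182]
 [ 20  15  15  15  66  77  76  18  22  77  77  62  15  15  16 156 191 190
  190 189 189 188 188 187 187 187 186 185 185 185 184 184]
 [ 19  15  15  16  62  82  86  22  25  84  81  60  15  15  15 121 191 191
  190 190 190 189 188 188 188 188 188 187 187 186 186 186]
 [ 16  15  15  15  16  34 114  49  50  92  29  15  15  15  15  53 170 188
  190 191 191 187 186 184 184 180 179 179 178 177 178 177]
 [ 15  15  18  19  16  15  57  42  49  40  15  14  17  19  17  15  25  42
  102 160 149  47  43  26  27  22  20  19  18  18  18  18]]
time: 23.77
eef_pos: [0.5717, -0.1138, 0.0647]
orientation: [2.182, 2.258, 0.001]
wrist_force: [-7.2, 1.4, 12.7]
gripper_width: -0.0002
finger_force: 5.9
```

The image shows the lever band right beside the fingers, level with them, and the force has risen to 12.7 N, so the arm is near its latch. I'll press a little more.

```bash
python3 -m jog '[[[0,0,0,-3,0],[0,0,0,-5,0],[0,0,0,-5,0]]]'
```

```text
time: 24.02
eef_pos: [0.5719, -0.1139, 0.0637]
orientation: [2.181, 2.257, 0.002]
wrist_force: [-15.3, 4.2, 26.8]
gripper_width: -0.0002
finger_force: 13.9
```

```bash
python3 -m jog '[[[0,0,0,-3,0],[0,0,0,-5,0],[0,0,0,-5,0]]]'
```

```text
time: 24.27
eef_pos: [0.5721, -0.114, 0.0628]
orientation: [2.18, 2.255, 0.004]
wrist_force: [-23.7, 4.6, 44.4]
gripper_width: -0.0001
finger_force: 22.4
```

```bash
python3 -m jog '[[[0,0,0,20,0],[0,0,0,50,0],[0,-10,0,85,0],[0,-25,0,120,0],[0,-41,-4,146,0]]]'
python3 -m jog '[[[0,0,0,0,0],[0,0,0,0,0]]]'
python3 - <<'E'
from h import *
c=cam("wrist");save(c,"w11");np.save("w11.npy",c,allow_pickle=True);s=sense();print(s["eef_pos"])
R=lambda x,y,z:[.629+x*.9996-y*.0297,.0007+x*.0297+y*.9996,z+.003]
for nm in("w9","w11"):
    w=np.load(nm+".npy",allow_pickle=True).item();g=cv2.cvtColor(w["img"],cv2.COLOR_RGB2GRAY)
    print(nm,w["pose"][:3,3].round(3))
    for u in(430,450,470,490): 
        col=g[215:300,u];print(u,[int(x) for x in np.where(col>150)[0]+215][:1],[int(x) for x in np.where(col>150)[0]+215][-1:],col[::6])
print(proj(c,[R(0,-.118,.1),R(-.05,-.118,.1)]))
a=cv2.imread("pics/w9.png")[200:300,350:550];b=cv2.imread("pics/w11.png")[200:300,350:550]
cv2.imwrite("pics/m11.png",cv2.resize(np.vstack([a,b]),None,fx=3,fy=3))
E
```

```text
time: 24.68
eef_pos: [0.5307, -0.1173, 0.2008]
orientation: [2.181, 2.259, 0.002]
wrist_force: [0.4, -0.2, 0.2]
gripper_width: -0.0001
finger_force: 0.0
time: 24.85
eef_pos: [0.5313, -0.1182, 0.2006]
orientation: [2.181, 2.255, 0.004]
wrist_force: [0.5, 0.6, -1.0]
gripper_width: 0.0001
finger_force: 0.0
[ 0.53087517 -0.11787339  0.19810546]
w9 [ 0.529 -0.05   0.376]
430 [259] [299] [ 90  91  91  80 130 138 136 139  23  15  16 150 189 186 189]
450 [282] [283] [ 89  88  86 104 136 137  94  14  14  14  14 146 131 127 114]
470 [260] [299] [101  99  72 139 140 140 107 111 187 184 185 186 187 183 187]
490 [250] [299] [ 32  45 138 142 139  29 186 184 185 181 183 186 186 187 187]
w11 [ 0.528 -0.051  0.377]
430 [230] [299] [ 58  64 149 152 147  13  10  13  15  14  17 183 188 187 156]
450 [226] [238] [ 58  66 151 152 147  10  10  14  14  13  15 125 129 127  34]
470 [226] [299] [ 97  77 153 152 156 146 170 180 185 185 185 186 188 185 186]
490 [249] [299] [ 46  62 125 135 142  39 187 181 183 180 185 185 186 184 188]
[[441.61671278 232.69650929]
 [380.65420263 232.45435053]]
```

The lever is now level at rows 227–240, and a latched arm is predicted at 232.7, so it is latched. Next is the lock-off: shut fingers behind the tab, then push forward.

```bash
python3 -m jog '[[[0,18,35,-30,0],[0,36,70,-60,0],[0,36,70,-100,0],[0,36,70,-130,0],[0,36,70,-150,0]]]'
python3 -m jog '[[[0,0,0,-8,0],[0,0,0,-18,0],[0,0,0,-18,0],[0,0,0,-18,0]]]'
```

```text
time: 25.32
eef_pos: [0.5631, -0.0457, 0.0391]
orientation: [-2.174, -2.254, 0.01]
wrist_force: [-1.1, -0.4, -0.2]
gripper_width: -0.0002
finger_force: 0.0
time: 25.65
eef_pos: [0.567, -0.048, 0.0306]
orientation: [2.183, 2.258, 0.001]
wrist_force: [0.3, 0.0, 0.4]
gripper_width: -0.0002
finger_force: 0.0
```

```bash
python3 -m jog '[[[0,0,8,0,0],[0,0,16,0,0],[0,0,24,0,0],[0,0,30,0,0],[0,0,32,0,0]]]'
python3 -m jog '[[[0,0,2,0,0],[0,0,4,0,0],[0,0,4,0,0]]]'
python3 - <<'E'
from h import *
c=cam("wrist");save(c,"w12");np.save("w12.npy",c,allow_pickle=True);s=sense();print(s["eef_pos"])
R=lambda x,y,z:[.629+x*.9996-y*.0297,.0007+x*.0297+y*.9996,z+.003]
a=[-.052,-.022];b=[-.054,.0098]
p=proj(c,[R(-.035,-.005,.081),R(*a,.081),R(*b,.081),R(-.0,.050,.081)]);print(p.round())
g=cv2.cvtColor(c["img"],cv2.COLOR_RGB2GRAY);print(cv2.resize(g[120:280,280:420],(28,32),interpolation=cv2.INTER_AREA))
E
```

```text
time: 26.07
eef_pos: [0.5654, -0.0149, 0.0312]
orientation: [-2.182, -2.259, 0.003]
wrist_force: [-8.3, -2.2, 5.7]
gripper_width: 0.0001
finger_force: 5.9
time: 26.32
eef_pos: [0.5652, -0.0109, 0.0309]
orientation: [-2.181, -2.259, 0.003]
wrist_force: [-7.2, -1.3, 4.5]
gripper_width: 0.0001
finger_force: 4.6
[ 0.56530467 -0.0109743   0.03089243]
[[392. 311.]
 [348. 349.]
 [345. 275.]
 [502. 168.]]
[[147 147 147 149 152 133  99 103  87  91 102 102 102 101 101 101  72  64
   63  62  62  75 140 147 144 143 142 142]
 [145 145 149 156 153 129  99 103  87  92 103 102 101 101 101 100  71  64
   64  62  62  73 123 128 127 125 125 123]
 [150 153 152 154 154 146 112 107  88  91 102 101 101 101 100 100  71  73
   74  72  73  88  67  66  69  75  87  80]
 [153 150 144 148 149 151 126 112  86  91 100 100 100 100 100 100 115 135
  134  88 105 142 137 160 191 196 194 122]
 [147 145 147 148 149 148 149 132  87  92 101 100  99 100 101 101 124 147
   95  48  52 144 152 163 205 211 202 127]
 [148 149 149 150 146 147 155 134  88  92 102 101 101 101 102 101 125 145
  111  47  69 148 151 147 185 211 193 12
[... 2345 characters left out ...]
151 154 149 152 125 106 104 104  91 136 150 151 151 153 152 151 148  99
   99 100 101  42   7   8  14  16  87 101]
 [155 152 150 151 147 106 106 106  86  98 112 114 114 115 123 123 136  99
   99 100  99  24   7   9  14  25  97 100]
 [161 155 152 149 148 103 104 108  87  91  97  96  97  98  99  98 114 100
  100 100  93  12   7  11  15  41  98  97]
 [153 149 150 145 148 105 101 105  86  90  96  95  96  97  97  98  98  98
   99  99  79   8   7  16  23  58  99  98]
 [148 148 149 151 141 107 102 104  89  90  96  84  97  96  96  97  98  98
   99  99  62   7   8  19  23  75  98  98]
 [148 152 152 152 142 113 107 106  89  90  95  75  96  98  97  94  95  97
   98  98  44   7   9  21  24  89  98  97]]
```

```bash
python3 -m jog '[[[0,-8,-4,20,0],[0,-20,-30,60,0],[0,-34,-65,100,0],[0,-34,-100,140,0],[0,-34,-106,167,0]]]'
python3 -m jog '[[[0,0,0,0,0],[0,0,0,0,0]]]'
cat > lock.py <<'E'
from h import *
def R(x,y,z): return [.629+x*.9996-y*.0297,.0007+x*.0297+y*.9996,z+.003]
def lock(c):
    g=cv2.GaussianBlur(cv2.cvtColor(c["img"],cv2.COLOR_RGB2GRAY),(3,3),0); o=[]
    for th in np.arange(-.1,1.6,.1):
        a=-np.pi/4+th
        p=proj(c,[R(-.035-r*np.cos(a),-.005+r*np.sin(a),.081) for r in np.arange(.010,.023,.002)])
        o.append((round(float(th),1),int(np.mean([g[int(round(v)),int(round(u))] for u,v in p]))))
    return o
E
python3 - <<'E'
from lock import *
print(lock(np.load("w9.npy",allow_pickle=True).item()))
c=cam("wrist");save(c,"w13");np.save("w13.npy",c,allow_pickle=True);print(sense()["eef_pos"]);print(lock(c))
E
```

```text
time: 26.78
eef_pos: [0.5323, -0.111, 0.1844]
orientation: [2.183, 2.259, -0.0]
wrist_force: [1.3, -0.4, -0.6]
gripper_width: -0.0001
finger_force: 0.0
time: 26.95
eef_pos: [0.5347, -0.1111, 0.1872]
orientation: [2.18, 2.253, 0.006]
wrist_force: [0.1, 0.4, -0.3]
gripper_width: -0.0
finger_force: 0.0
[(-0.1, 69), (0.0, 102), (0.1, 139), (0.2, 151), (0.3, 139), (0.4, 105), (0.5, 87), (0.6, 87), (0.7, 88), (0.8, 88), (0.9, 86), (1.0, 86), (1.1, 86), (1.2, 86), (1.3, 82), (1.4, 78), (1.5, 77)]
[ 0.53393011 -0.11015617  0.18454594]
[(-0.1, 61), (0.0, 67), (0.1, 68), (0.2, 70), (0.3, 74), (0.4, 84), (0.5, 88), (0.6, 92), (0.7, 97), (0.8, 98), (0.9, 112), (1.0, 146), (1.1, 156), (1.2, 143), (1.3, 112), (1.4, 90), (1.5, 79)]
```

Brightness peaks near 1.1 rad now (the unmoved tab peaked at about 0.2), so the tab is mostly forward. I'll push it the rest of the way with the fingers slightly higher, clear of the paddle's top edge.

```bash
python3 -m jog '[[[0,16,40,-30,0],[0,32,78,-60,0],[0,32,78,-100,0],[0,32,78,-130,0],[0,32,78,-145,0]]]'
python3 -m jog '[[[0,0,0,0,0],[0,0,6,0,0],[0,0,12,0,0],[0,0,18,0,0],[0,0,18,0,0]]]'
python3 -m jog '[[[0,0,4,0,0],[0,0,7,0,0],[0,0,10,0,0],[0,0,10,0,0]]]'
```

```text
time: 27.42
eef_pos: [0.561, -0.0289, 0.029]
orientation: [-2.172, -2.256, 0.01]
wrist_force: [-0.8, -0.8, -0.4]
gripper_width: -0.0002
finger_force: 0.0
time: 27.83
eef_pos: [0.5666, -0.0132, 0.0404]
orientation: [2.18, 2.258, 0.005]
wrist_force: [1.3, 0.1, 0.8]
gripper_width: -0.0002
finger_force: 0.0
time: 28.17
eef_pos: [0.5654, -0.0041, 0.0382]
orientation: [2.183, 2.259, 0.001]
wrist_force: [0.8, -0.8, 0.7]
gripper_width: -0.0004
finger_force: 0.2
```

```bash
python3 -m jog '[[[0,0,2,0,0],[0,0,4,0,0],[0,0,4,0,0]]]'
python3 -m jog '[[[0,-4,-4,20,0],[0,-15,-30,60,0],[0,-32,-65,100,0],[0,-32,-100,140,0],[0,-32,-110,150,0]]]'
python3 -m jog '[[[0,0,0,0,0],[0,0,0,0,0]]]'
python3 - <<'E'
from lock import *
c=cam("wrist");save(c,"w14");print(sense()["eef_pos"]);print(lock(c))
E
```

```text
time: 28.42
eef_pos: [0.5651, -0.0002, 0.0377]
orientation: [-2.183, -2.259, 0.0]
wrist_force: [-0.8, -0.1, 0.2]
gripper_width: -0.0004
finger_force: 0.3
time: 28.83
eef_pos: [0.5328, -0.1078, 0.1862]
orientation: [2.182, 2.26, 0.001]
wrist_force: [-0.0, -0.5, -0.0]
gripper_width: -0.0001
finger_force: 0.0
time: 29.0
eef_pos: [0.5344, -0.1087, 0.1872]
orientation: [2.183, 2.253, 0.004]
wrist_force: [-0.3, 0.2, -0.9]
gripper_width: 0.0
finger_force: 0.0
[ 0.53377478 -0.10760498  0.18487815]
[(-0.1, 59), (0.0, 65), (0.1, 69), (0.2, 71), (0.3, 75), (0.4, 77), (0.5, 87), (0.6, 87), (0.7, 89), (0.8, 87), (0.9, 89), (1.0, 92), (1.1, 91), (1.2, 92), (1.3, 86), (1.4, 89), (1.5, 126)]
```

The tab's peak is now at ≥1.5, fully forward. Next I'll squeeze body and paddle together.

```bash
python3 -m jog '[[[1,22,18,0,0],[1,44,36,0,0],[1,66,54,-15,0],[1,88,69,-40,0],[1,88,69,-60,0]]]' 30
python3 -m jog '[[[1,0,0,-20,0],[1,0,0,-40,0],[1,0,0,-60,0],[1,0,0,-60,0],[1,0,0,-60,0]]]'
```

```text
time: 29.47
eef_pos: [0.623, -0.0337, 0.1198]
orientation: [-2.175, -2.261, 0.001]
wrist_force: [0.7, -0.1, -1.7]
gripper_width: 0.0602
finger_force: 0.0
time: 29.88
eef_pos: [0.6196, -0.037, 0.0613]
orientation: [-2.178, -2.257, 0.005]
wrist_force: [-0.9, 0.5, 0.6]
gripper_width: 0.0854
finger_force: 0.0
```

```bash
python3 -m jog '[[[1,1,0,-15,0],[1,1,0,-25,0],[1,1,0,-25,0]]]'
python3 -m jog '[[[1,0,0,-10,0],[1,0,0,-20,0],[1,0,0,-20,0],[1,0,0,-20,0]]]'
```

```text
time: 30.13
eef_pos: [0.6215, -0.0379, 0.0376]
orientation: [-2.181, -2.257, 0.003]
wrist_force: [-0.4, 0.3, 0.1]
gripper_width: 0.0856
finger_force: 0.0
time: 30.47
eef_pos: [0.6218, -0.0383, 0.0185]
orientation: [-2.182, -2.258, 0.002]
wrist_force: [0.5, -0.3, -0.2]
gripper_width: 0.0852
finger_force: 0.0
```

```bash
python3 -m jog '[[[0.4,0,0,0,0],[0.4,0,0,0,0],[0.4,0,0,0,0],[0.4,0,0,0,0],[0.4,0,0,0,0]]]' 30
python3 -m jog '[[[0.4,0,0,0,0],[0.4,0,0,0,0],[0.4,0,0,0,0],[0.4,0,0,0,0],[0.4,0,0,0,0]]]' 30
```

```text
time: 30.88
eef_pos: [0.6246, -0.0385, 0.0216]
orientation: [2.18, 2.256, 0.006]
wrist_force: [4.1, 0.0, 5.2]
gripper_width: 0.0478
finger_force: 35.7
time: 31.3
eef_pos: [0.6246, -0.0385, 0.0216]
orientation: [2.18, 2.256, 0.005]
wrist_force: [4.9, 0.5, 5.7]
gripper_width: 0.0479
finger_force: 35.9
```

```bash
for k in 1 2 3 4; do python3 -m jog '[[[0.4,0,0,0,0],[0.4,0,0,0,0],[0.4,0,0,0,0],[0.4,0,0,0,0],[0.4,0,0,0,0]]]' 30 | egrep "time|width|finger_f"; done
```

```text
time: 31.72
gripper_width: 0.048
finger_force: 35.9
time: 32.13
gripper_width: 0.0476
finger_force: 35.9
time: 32.55
gripper_width: 0.0479
finger_force: 35.9
time: 32.97
gripper_width: 0.0478
finger_force: 35.9
```

```bash
python3 -m jog '[[[1,0,0,0,0],[1,0,0,0,0],[1,0,0,0,0],[1,0,0,0,0],[1,0,0,0,0]]]'
python3 -m jog '[[[1,0,0,20,0],[1,0,0,55,0],[1,0,0,90,0],[0,-20,30,105,0],[0,-45,60,105,0]]]'
python3 -m jog '[[[0,-11,18,0,0],[0,-11,18,0,0],[0,-11,18,0,0],[0,-11,18,-20,0],[0,-11,18,-40,0]]]'
python3 -m jog '[[[0,0,0,-20,0],[0,0,0,-40,0],[0,0,0,-45,0],[0,0,0,-45,0]]]'
```

```text
time: 33.38
eef_pos: [0.6225, -0.0384, 0.0192]
orientation: [-2.183, -2.259, 0.0]
wrist_force: [-0.5, 0.4, -0.3]
gripper_width: 0.0857
finger_force: 0.0
time: 33.8
eef_pos: [0.5803, 0.021, 0.1302]
orientation: [2.182, 2.251, 0.01]
wrist_force: [0.4, 1.2, 1.1]
gripper_width: 0.0637
finger_force: 0.0
time: 34.22
eef_pos: [0.5681, 0.0388, 0.0855]
orientation: [2.182, 2.256, 0.004]
wrist_force: [-0.1, 0.1, -1.1]
gripper_width: 0.0009
finger_force: 0.0
time: 34.55
eef_pos: [0.5654, 0.0387, 0.0369]
orientation: [-2.182, -2.256, 0.005]
wrist_force: [-0.3, -0.6, -0.2]
gripper_width: 0.0
finger_force: 0.0
```

```bash
python3 -m jog '[[[0,0,-10,0,0],[0,0,-20,0,0],[0,0,-30,0,0],[0,0,-38,0,0],[0,0,-44,0,0]]]'
python3 -m jog '[[[0,0,-4,0,0],[0,0,-8,0,0],[0,0,-8,0,0]]]'
python3 -m jog '[[[0,-8,0,20,0],[0,-15,-10,60,0],[0,-32,-40,100,0],[0,-32,-80,140,0],[0,-32,-100,150,0]]]'
python3 -m jog '[[[0,0,0,0,0],[0,0,0,0,0]]]'
python3 - <<'E'
from lock import *
c=cam("wrist");save(c,"w15");np.save("w15.npy",c,allow_pickle=True);print(sense()["eef_pos"]);print(lock(c))
E
```

```text
time: 34.97
eef_pos: [0.5662, -0.0058, 0.0408]
orientation: [-2.184, -2.258, 0.0]
wrist_force: [-0.1, 1.9, 0.3]
gripper_width: -0.0003
finger_force: 0.8
time: 35.22
eef_pos: [0.5667, -0.0114, 0.0406]
orientation: [-2.182, -2.258, -0.005]
wrist_force: [-4.6, 6.8, 1.8]
gripper_width: 0.0002
finger_force: 3.9
time: 35.63
eef_pos: [0.535, -0.1089, 0.1906]
orientation: [2.178, 2.257, 0.004]
wrist_force: [0.9, -0.7, 1.0]
gripper_width: 0.0003
finger_force: 0.0
time: 35.8
eef_pos: [0.5357, -0.1103, 0.1893]
orientation: [2.183, 2.251, 0.004]
wrist_force: [0.2, -0.6, -0.3]
gripper_width: 0.0002
finger_force: 0.0
[ 0.53509224 -0.10887963  0.18709673]
[(-0.1, 142), (0.0, 158), (0.1, 136), (0.2, 79), (0.3, 73), (0.4, 81), (0.5, 90), (0.6, 90), (0.7, 89), (0.8, 89), (0.9, 91), (1.0, 90), (1.1, 88), (1.2, 87), (1.3, 86), (1.4, 82), (1.5, 79)]
```

The lock-off reads fully back. Final check picture: wrist view plus bin and tray.

```bash
python3 - <<'E'
from h import *
t=cam("top");save(t,"t15");T=cv2.imread("pics/t15.png");w=cv2.imread("pics/w15.png")
M=np.zeros((480,800,3),np.uint8);M[:,:640]=w;M[:160,640:]=cv2.resize(T[225:325,130:230],(160,160));M[160:400,640:]=cv2.resize(T[220:350,420:535],(160,240));cv2.imwrite("pics/m15.png",M)
E
```

```text
(no output)
```

View pics/m15.png

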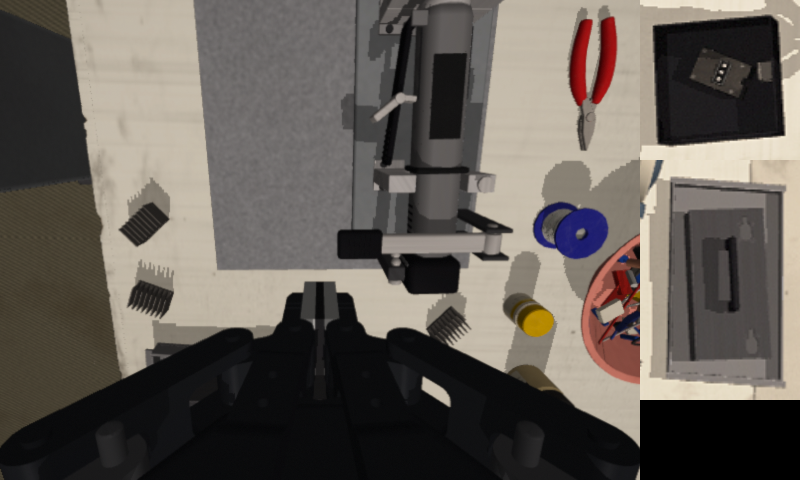

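The arm is level and latched with its pad at (360,243). The lock-off tab slants to the rear with its tip at (375,120), the paddle is free, both parts are in the bin and the hood is in the tray. Handing in.

```bash
python3 -c "
from bench import *
print(hand_in())"
```

```text
the job is handed in; nothing more can be done
None
```

The job is handed in; no verdict came back. By the last pictures and force readings the case and heat sink are in the bin, the hood stands in the tray, the hold-down arm is latched, the paddle was squeezed home for about 2 s and is free again, and the lock-off is fully back.

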